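# Seat the tube carrier on the shaker's locating pin and hold it down

## Task

Open the shaker's clear lid by its blue bar until it rests back on its stop. Then take the orange tube carrier by its black grip, slide it over the pin in the middle of the shaker's deck, square with the chamber and its long side along the lid's hinge, until it drops flat on the deck, and press it fully down against the deck's spring; finish still gripping it and holding it down there, as someone else will then lock it. Leave the two vials and the jar where they stand.

Things in the scene. Friction and masses are not known exactly. Their poses are not given: they have to be found in the camera images.
- shaker: White fixed shaker, an open-topped chamber 240 (x) x 190 (y) x 95 mm high with 8 mm walls, and a grey control console 50 mm (x) x 190 x 60 mm high on its -x end; origin at the centre of the chamber's underside, z up. The lid's hinge runs along its x, on its +y rim; the blue bar is on its -y side. It may stand at a yaw within 0.25 rad either way.
- lid (a joint): Opening angle of the clear 6 mm lid (240 x 190 mm, 0.3 kg): 0 shut and level, 1.92 open on its stop. Lifting turns it up and over towards the shaker's +y; past upright (1.57) it falls to the stop and stays there by its own weight, before that it falls shut.
- lid_bar (a point): Middle of the round blue bar along the lid's free edge: 10 mm diameter, 120 mm long, parallel to the hinge (the shaker's x), 232 mm from the hinge line. Its centre line lies 42 mm beyond the lid's edge, in the lid's plane; two struts 10 mm wide, 55 mm either side of the middle, carry it, the gap between is open. Height 99 mm with the lid shut.
- lid_hinge (a point): Middle of the lid's hinge line, height 99 mm; the hinge line is the shaker's x.
- deck (a joint): How far the dark sprung deck (210 x 160 mm) in the chamber is pressed down: 0 up, 0.006 m fully down on its stop. It starts to move at 4.5 N (carrier's weight included) and needs 10 N to be fully down.
- pin_foot (a point): Centre of the brass locating pin where it meets the deck's top; z up, axes as the shaker's. It lies on the shaker's vertical centre line, 40 mm above its underside with the deck up, and moves down with the deck. The pin is 12 mm in diameter and stands 10 mm above the deck, its top bevelled to 9 mm.
- carrier: Loose orange tube carrier, plate 120 (x) x 90 (y) x 20 mm with dark tube wells, 0.20 to 0.33 kg; origin at the centre of its underside, z up. A black upright grip blade stands on the middle of its top: 14 mm thick (x), 50 mm long (y), 32 mm tall, so its top is 52 mm above the underside. Its hidden socket is a round blind hole in the middle of the underside, at the origin: 15 mm in diameter, 14 mm deep. Seated, its underside lies flat on the deck; either way round will do.
- vial_a: Glass vial with white cap, 32 mm diameter, 85 mm tall, loose, origin under its centre; leave alone.
- vial_b: Second glass vial, same as the first; leave alone.
- jar: White jar with red lid, 60 mm diameter, about 65 mm tall, loose, origin under its centre; leave alone.
Not all that is in view belongs to the job. Of the things shaped like the carrier, the orange one is meant.

How it is judged (in metres and radians):
On the way, in this order (a step that is already met when the one before it is completed fails the run):
1. the lid is open on its stop (value of joint lid above 1.8 rad), for 0.2 s.
2. the carrier has dropped over the pin and lies on the deck (horizontal distance between carrier and pin_foot below 0.004 m and z of carrier in the frame of pin_foot below 0.003 m and angle between carrier's own z axis and vertical below 0.06 rad), for 0.1 s.
At the end, for the whole second after the job is handed in: Lid over 1.8 rad; carrier on the pin (centres within 4 mm, underside within 3 mm of the deck, tilt under 0.06 rad), long side within 0.15 rad of the hinge line; deck down over 4.5 mm; carrier under 0.02 m/s and held by the fingers (over 2 N); vials and jar not moved 25 mm (all of step 2 and value of joint lid above 1.8 rad and angle between the x axis of carrier and the x axis of shaker, either way round below 0.15 rad and value of joint deck above 0.0045 m and contact force between the fingers and carrier above 2 N and linear speed of carrier below 0.02 m/s); the arm keeps its last pose, push and grip.
It fails at once if the first vial is knocked or moved (more than 25 mm) (distance of vial_a from where it was at the start of the episode above 0.025 m).
It fails at once if the second vial is knocked or moved (more than 25 mm) (distance of vial_b from where it was at the start of the episode above 0.025 m).
It fails at once if the jar is knocked or moved (more than 25 mm) (distance of jar from where it was at the start of the episode above 0.025 m).
It also fails if it takes over 67 s, if anything falls off the work surface, if the arm or the gripper's body presses on something with over 40 N, if the wrist force passes 120 N, or if a joint passes its speed limit or range.

## Robot

A 6-joint arm with a two-finger parallel gripper is mounted at the origin on the work surface. World frame = base frame: x ahead of the robot, y to its left, z up, the work surface at z = 0. Lengths are in mm, angles in rad, forces in N, time in s.
With the tool pointing down it reaches from about 275 to 775 mm from the base axis. Payload 14.6 kg.
Tool frame: the origin (TCP) lies midway between the tips of the shut fingers; the grasp point (between the pads) lies 19 mm behind it; y points along the fingers, x is the direction in which the jaws open and shut, and the axes are right-handed (so a half turn about y gives the same grasp; the last joint's range is limited). The gripper opens to 85 mm and grips with 20 to 120 N. Pads are 22 mm wide; open, the fingers measure 114 mm over their backs; the gripper's body (76 mm by 85 mm) begins 54 mm behind the grasp point. The pads swing forward as they close: fully open they stand 13 mm farther back than shut.
Start: joints at [-1.439, 0.263, -0.048, 1.259, 0, 1.415], TCP at [148.508, -503.561, 205.478] pointing down, gripper open.
Joint ranges: [-2.65, 2.65], [-0.89, 1.7], [-1.18, 1.37], [-2.13, 2.11], [-1.35, 1.29], [-3.14, 3.14]. Speed limits (rad/s): [1.89, 1.89, 2.57, 2.79, 3.14, 3.14].

## Interface

Orientations are given as a rotation vector (axis times angle).
In Python, from station import telemetry, optics, manip, nets gives the robot as it stands.
- The arm moves only by the tool step_arm, never from a script. Its argument "moves" is text: rows parted by semicolons, each of 6 numbers parted by spaces: the shift along the tool's x, y, z in mm, then the turn, a rotation vector about the tool's x, y, z in degrees. In form: dx dy dz ax ay az; .... A call has 1 to 5 rows; each row shifts and turns the pose as measured when the row begins, along the tool's axes as they then stand; what a row does not reach is not made up. A row lasts 1/12 s, in which the tool goes at most 41.7 mm and 7.16 degrees, less where a joint would pass 70% of its speed; a pose out of reach is approached as far as the arm can. A call with a gripper value outside its range is refused whole. "hand" is the gripper's target within -1 to 1 (shut at 1, half-way at 0, fully open at -1), set as the call begins (left out, the last holds). The fingers move at their own pace and stop on an object; the grip force is fixed at half the most. Time passes only in rows, so rows that do not move let the fingers close. It gives the time, the measured TCP pose, the force and the opening at its end, in the units of the state.
- telemetry.state(): the state, without advancing time (a new reading comes with each control period).
- optics.camera(name): name is "scene" or "top" or "wrist"; returns the picture (420x560x3 uint8, red, green, blue); there is no depth.
- optics.camera_params(name): a dict with "mtx" (3x3 intrinsics, pixels), "R" (3x3) and "t" (3): a world point X has camera coordinates R X + t; the wrist camera has in their place "mount" (4x4, takes a point from camera to tool coordinates, whose origin is the TCP and whose axes are the tool frame's). Camera axes: x right, y down, z forward; pixel columns grow to the right and rows downward; lengths in mm; the calibration is good to about 2 mm. A picture is of the moment at which its call begins: read the wrist's pose just before it. camera_params takes no time and is no camera call.
- manip.close_job(): hands the job in, once; it reports no verdict.
Trained networks look in the newest picture that a camera, given by its name, has taken for a name from the list of things; names that differ only in an ending like _2 or _b are one class to them, and where a whole thing is asked for, a point or a joint stands for the part that bears it (a point fixed in the world has none). Each returns a list of dicts, best first, with "conf" (0 to 1); they miss things now and then, are a little off and sometimes report something else, mostly with a low value. They report only what shows in the picture. A call takes as long as a camera call. They do not tell look-alikes from the thing itself.
- nets.look_for(thing, camera): "rect" ([left, top, right, bottom] in pixels, round what is visible of it).
The state is a dict: "time": time; "joints": joint angles; "dq": joint speeds; "joint_torque": joint torques, N m; "tool_pos": TCP position; "ee_rot": TCP orientation; "ft_force": force on the tool from outside, world axes, zero at the start; "torque": the same for the moment, N m; "finger_gap": finger opening in mm.
Only numpy, scipy, OpenCV 4.12 (cv2) and the standard library are available. Lean on these libraries where they do the work, as an engineer would, in place of code of your own. Each camera call takes 0.05 s, during which the arm holds its last target.

## Working session

There is one attempt and no reset: what is moved stays moved. The work goes in short steps, Python scripts to look and compute and a tool call to move; the robot and the scene stay as the last step left them, time stands still between calls to the robot, and variables do not carry over. Pictures are saved under pics/ and viewed, and the job is handed in when it is done.

Besides the shell and the picture viewer there is one more tool, called as name(argument=value, ...) on one line, values as JSON. step_arm: Moves the arm, as the interface text tells. Its arguments: {"type":"object","properties":{"moves":{"type":"string"},"hand":{"type":"number"}},"required":["moves"]}

```bash
mkdir -p pics; ls; python3 - <<'E'
from station import telemetry, optics
import cv2
print(telemetry.state())
for n in ("scene","top"):
    cv2.imwrite(f"pics/{n}0.png",optics.camera(n)[:,:,::-1]); print(n,optics.camera_params(n))
print(optics.camera_params("wrist"))
E
```

```text
pics
{'time': 0.0, 'joints': array([-1.43932716e+00,  2.63534929e-01, -4.89303847e-02,  1.25940824e+00,
        2.83531572e-05,  1.41550210e+00]), 'dq': array([ 5.90451882e-05,  5.19070138e-04,  6.63821063e-04,  1.15807020e-04,
        1.66605890e-03, -7.06123046e-04]), 'joint_torque': array([-3.54681084e-03, -6.37613440e+01,  3.84565973e+01,  1.38598096e-02,
       -3.18848934e-04, -5.82843128e-06]), 'tool_pos': array([ 148.46245102, -503.25774291,  205.0212983 ]), 'ee_rot': array([-1.33050292,  0.99589399, -0.99467683]), 'ft_force': array([-1.75569952,  0.28846445,  0.34518833]), 'torque': array([-0.01454207, -0.04936931, -0.02026027]), 'finger_gap': 85.67760436008085}
scene {'mtx': array([[466.47114075,   0.        , 278.76204975],
       [  0.        , 466.47114075, 205.77232673],
       [  0.        ,   0.        ,   1.        ]]), 'R': array([[-0.7614923 ,  0.64808329, -0.01084078],
       [ 0.46934197,  0.53978328, -0.69882195],
       [-0.44704316, -0.53723557, -0.7152135 ]]), 't': array([ 475.61010268, -172.82733657, 1491.94183196])}
top {'mtx': array([[430.4311745 ,   0.        , 283.90648873],
       [  0.        , 430.4311745 , 213.72946035],
       [  0.        ,   0.        ,   1.        ]]), 'R': array([[-0.01447158, -0.9996076 ,  0.02398382],
       [-0.99095922,  0.01113847, -0.13370025],
       [ 0.13338065, -0.02570184, -0.99073156]]), 't': array([-75.56846015, 546.28748067, 956.40374232])}
{'mtx': array([[297.13081731,   0.        , 275.5888911 ],
       [  0.        , 297.13081731, 209.11562471],
       [  0.        ,   0.        ,   1.        ]]), 'mount': array([[ 9.99999456e-01,  1.00304689e-03, -2.85763593e-04,
        -2.28430614e-01],
       [ 5.53478885e-04, -2.78143965e-01,  9.60539238e-01,
        -1.67212624e+02],
       [ 8.83982480e-04, -9.60538874e-01, -2.78144369e-01,
         7.00592546e+01],
       [ 0.00000000e+00,  0.00000000e+00,  0.00000000e+00,
         1.00000000e+00]])}
```

View pics/scene0.png

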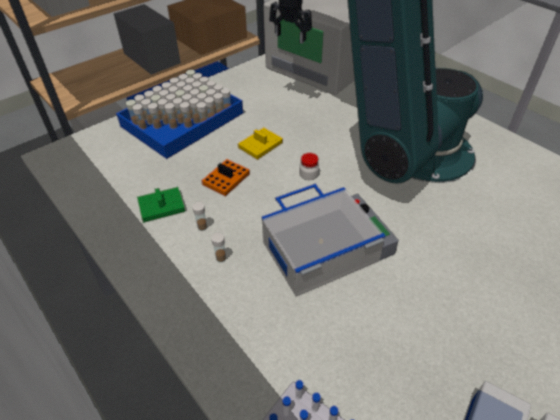

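View pics/top0.png

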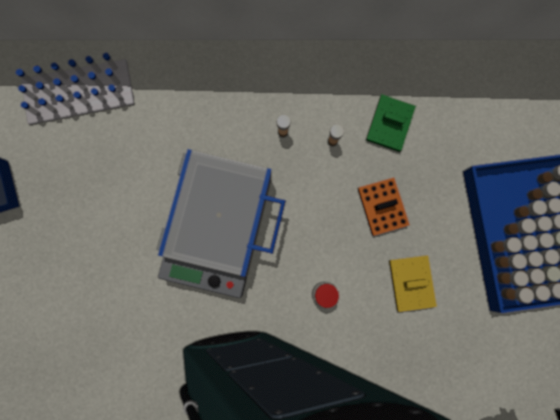

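The top view shows three carrier-shaped things: orange (384,207), green (391,124) and yellow (413,284). The orange one with the black grip fits the description. I'll confirm it and measure on enlarged crops.

```bash
python3 - <<'E'
import cv2
t=cv2.imread("pics/top0.png"); s=cv2.imread("pics/scene0.png")
cv2.imwrite("pics/c1.png",cv2.resize(t[140:305,150:300],None,fx=3.6,fy=3.6,interpolation=cv2.INTER_CUBIC))
cv2.imwrite("pics/c2.png",cv2.resize(t[165:245,345:425],None,fx=7,fy=7,interpolation=cv2.INTER_CUBIC))
cv2.imwrite("pics/c3.png",cv2.resize(s[140:300,190:400],None,fx=3.6,fy=3.6,interpolation=cv2.INTER_CUBIC))
E
```

```text
(no output)
```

View pics/c1.png

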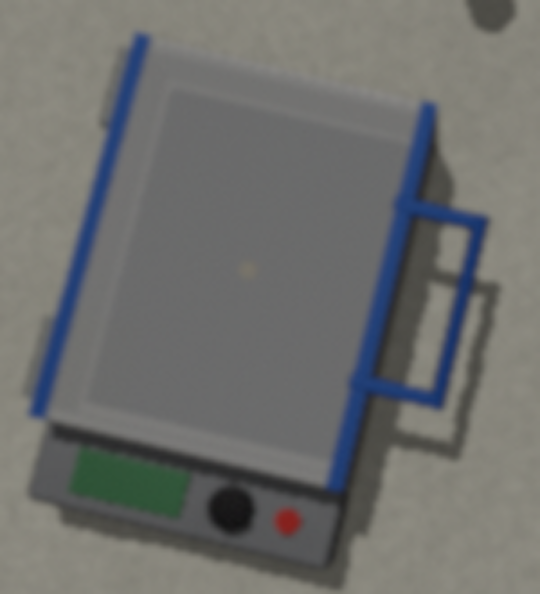

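View pics/c2.png

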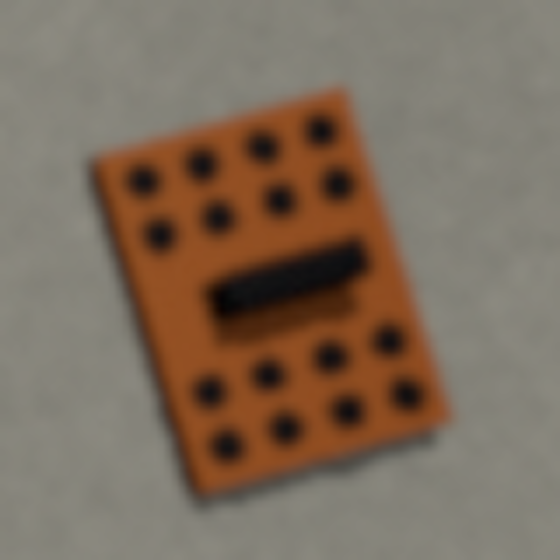

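View pics/c3.png

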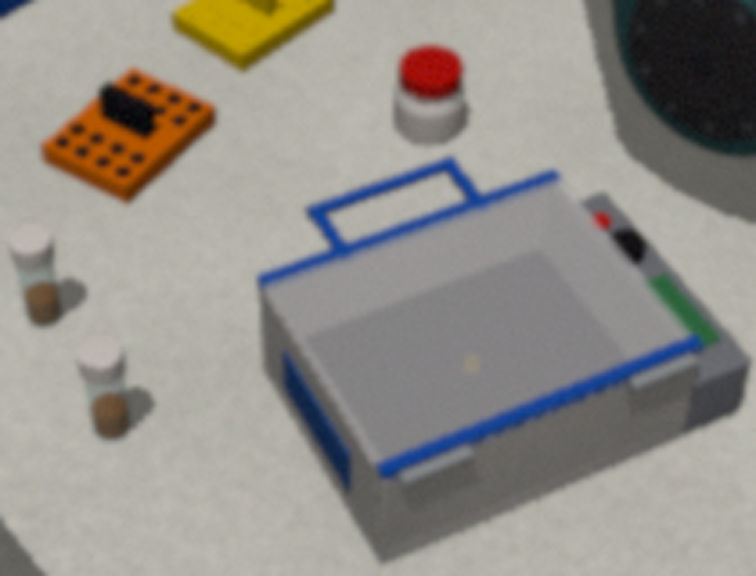

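```bash
cat > h.py <<'E'
import numpy as np, cv2
from scipy.optimize import least_squares
from scipy.spatial.transform import Rotation as Rn
from station import telemetry, optics, nets, manip
P={n:optics.camera_params(n) for n in("scene","top")}
def proj(n,X,st=None):
    X=np.atleast_2d(np.asarray(X,float))
    if n=="wrist":
        p=optics.camera_params("wrist"); M=p["mount"]; R0=Rn.from_rotvec(st["ee_rot"]).as_matrix()
        T=(X-st["tool_pos"])@R0; C=(T-M[:3,3])@np.linalg.inv(M[:3,:3]).T; K=p["mtx"]
    else:
        p=P[n]; C=X@p["R"].T+p["t"]; K=p["mtx"]
    q=C@K.T; return q[:,:2]/q[:,2:]
def body(pose,pts):
    x,y,a=pose; c,s=np.cos(a),np.sin(a); p=np.asarray(pts,float)
    return np.c_[x+c*p[:,0]-s*p[:,1], y+s*p[:,0]+c*p[:,1], p[:,2]]
def unc(l,f,ox,oy): return (np.asarray(l,float)+.5)/f-.5+[ox,oy]
def fit(obs,x0):
    f=lambda q: np.concatenate([(proj(n,body(q,p))-o).ravel() for n,p,o in obs])
    r=least_squares(f,x0,loss="soft_l1"); return r.x, f(r.x).reshape(-1,2)
E
python3 - <<'E'
from h import *
lp=[(120,95,102),(-120,95,102),(120,-95,102),(-120,-95,102),(60,-137,99),(-60,-137,99),(0,0,50)]
ot=unc([(141,35),(38,415),(430,103),(336,490),(479,220),(437,402),(247,270)],3.6,150,140)
os_=unc([(384,470),(700,343),(262,283),(557,176),(314,212),(448,162),(472,362)],3.6,190,140)
for o in([("top",lp,ot)],[("scene",lp,os_)],[("top",lp,ot),("scene",lp,os_)]):
    x,r=fit(o,[500,100,-.2]); print(x.round(3)); print(r.round(1).tolist())
cp=[(60,-45,20),(60,45,20),(-60,45,20),(-60,-45,20),(0,25,52),(0,-25,52)]
ot=unc([(345,88),(95,157),(195,490),(450,420),(212,292),(363,252)],7,345,165)
os_=unc([(43,148),(127,190),(215,108),(137,70),],3.6,190,140)
for o in([("top",cp,ot)],[("scene",cp[:4],os_)]):
    x,r=fit(o,[500,-250,.2]); print(x.round(3)); print(r.round(1).tolist())
E
```

```text
[543.994  67.018  18.603]
[[-2.0, -1.0], [-3.0, 0.4], [2.0, 0.1], [1.6, 0.4], [0.8, -1.5], [-0.5, 1.8], [-0.0, -0.3]]
[ 5.43538e+02  6.96580e+01 -2.53000e-01]
[[0.0, 1.7], [1.5, 0.6], [-1.2, -2.0], [-0.5, -1.8], [-1.2, 0.4], [2.1, 0.1], [0.2, -0.7]]
[ 5.4377e+02  6.8158e+01 -2.4800e-01]
[[-2.4, -1.0], [-3.6, 0.4], [1.6, 0.3], [0.9, 0.6], [0.3, -1.3], [-1.1, 2.0], [-0.5, -0.2], [-0.2, 1.4], [1.0, 0.1], [-1.7, -2.1], [-1.3, -2.2], [-1.8, 0.2], [1.4, -0.1], [-0.3, -1.0]]
[ 564.449 -318.195  -18.595]
[[-0.4, -0.3], [-0.5, -0.5], [-0.1, 0.4], [-0.3, 0.3], [1.3, 0.0], [0.4, 0.1]]
[ 5.63828e+02 -3.13962e+02  2.55000e-01]
[[-0.2, -0.2], [-0.0, 0.1], [0.9, 0.1], [-0.5, -0.1]]
```

```bash
python3 - <<'E'
from h import *
st=telemetry.state(); R=Rn.from_rotvec(st["ee_rot"]).as_matrix(); print(R.round(3))
Y=-.25;c,s=np.cos(Y),np.sin(Y)
print("bar",body([544,68,Y],[(0,-137,99),(0,95,99)]).round(1))
for sg in(1,-1):
    x=sg*np.array([-s,c,0]); y=np.array([0,0,-1.]); Rt=np.c_[x,y,np.cross(x,y)]
    print(sg,np.degrees(Rn.from_matrix(R.T@Rt).as_rotvec()).round(1), Rt[:,2].round(2))
for sg in(1,-1):
    x=sg*np.array([c,s,0]); y=np.array([0,0,-1.]); Rt=np.c_[x,y,np.cross(x,y)]
    print("deck",sg,np.degrees(Rn.from_matrix(R.T@Rt).as_rotvec()).round(1), Rt[:,2].round(2))
E
```

```text
[[ 0.283 -0.     0.959]
 [-0.959  0.001  0.283]
 [-0.001 -1.     0.   ]]
bar [[510.1 -64.7  99. ]
 [567.5 160.   99. ]]
1 [-1.000e-01 -1.492e+02 -0.000e+00] [-0.97  0.25  0.  ]
-1 [ 0.  30.8 -0.1] [ 0.97 -0.25  0.  ]
deck 1 [ -0.  -59.2  -0. ] [0.25 0.97 0.  ]
deck -1 [ 1.000e-01  1.208e+02 -0.000e+00] [-0.25 -0.97 -0.  ]
```

```bash
cat >> h.py <<'E'
def tool_R(yz_deg, ):
    # tool pointing down, tool z heading (deg, world)
    a=np.radians(yz_deg); z=np.array([np.cos(a),np.sin(a),0]); y=np.array([0,0,-1.]); return np.c_[np.cross(y,z),y,z]
def plan(p1,yaw,n,turn=None):
    """n equal rows to world TCP p1, heading yaw; printed rounded, 5 per call"""
    st=telemetry.state(); p0=st["tool_pos"]; R0=Rn.from_rotvec(st["ee_rot"]).as_matrix()
    rel=Rn.from_matrix(R0.T@tool_R(yaw)).as_rotvec(); p=p0.copy(); R=R0; rows=[]
    for i in range(n):
        goal=p0+(np.array(p1)-p0)*(i+1)/n; d=(R.T@(goal-p)).round(1); w=np.degrees(Rn.from_matrix(R.T@R0@Rn.from_rotvec(rel*(i+1)/n).as_matrix()).as_rotvec()).round(1)
        rows.append(" ".join("%g"%v for v in [*d,*w])); p=p+R@d; R=R@Rn.from_rotvec(np.radians(w)).as_matrix()
    for i in range(0,n,5): print("; ".join(rows[i:i+5]))
    print("turn",np.degrees(rel).round(1),"dist",np.linalg.norm(np.array(p1)-p0).round(1))
def show(name,cam):
    st=telemetry.state(); im=optics.camera(cam)[:,:,::-1]; cv2.imwrite(f"pics/{name}.png",im); return st,im
E
python3 -c "
from h import *
plan([510,-65,220],165.7,22)"
```

```text
-14.5 -0.7 21.4 -0 -6.8 -0; -11.8 -0.6 23 -0 -6.8 -0; -9 -0.7 24.1 -0 -6.8 0; -6.1 -0.6 25.1 -0 -6.7 0; -3.1 -0.7 25.7 -0 -6.8 0
-0.1 -0.7 25.8 -0 -6.8 0; 3 -0.6 25.7 -0 -6.8 0; 6 -0.7 25.1 -0 -6.8 0; 8.9 -0.7 24.2 -0 -6.8 0; 11.8 -0.6 23 -0 -6.7 0
14.3 -0.7 21.5 -0 -6.8 0; 16.8 -0.6 19.6 -0 -6.8 0; 19 -0.7 17.5 -0 -6.8 0; 20.9 -0.7 15.1 -0 -6.8 0; 22.6 -0.6 12.6 -0 -6.8 0
23.9 -0.7 9.7 -0 -6.8 0; 24.9 -0.7 6.9 -0 -6.7 0; 25.5 -0.6 3.9 -0 -6.8 0; 25.9 -0.7 0.9 -0 -6.8 0; 25.7 -0.6 -2.2 -0 -6.8 0
25.3 -0.7 -5.2 -0 -6.8 0; 24.5 -0.7 -8.1 -0 -6.8 0.1
turn [-1.000e-01 -1.493e+02 -0.000e+00] dist 568.4
```

step_arm(moves="-14.5 -1 21.5 0 -6.8 0; -12 -1 23 0 -6.8 0; -9 -1 24 0 -6.8 0; -6 -1 25 0 -6.8 0; -3 -1 25.5 0 -6.8 0", hand=-1)

```text
time: 0.52
tool_pos: [229.9, -402.3, 207.8]
ee_rot: [-1.502, 0.531, -0.526]
ft_force: [0.5, -0.4, 0.5]
finger_gap: 85.5
```

step_arm(moves="0 -1 26 0 -6.8 0; 3 -1 25.5 0 -6.8 0; 6 -1 25 0 -6.8 0; 9 -1 24 0 -6.8 0; 12 -1 23 0 -6.8 0")

```text
time: 0.93
tool_pos: [311.9, -294.7, 212.4]
ee_rot: [-1.564, 0.044, -0.039]
ft_force: [0.5, -0.5, -0.0]
finger_gap: 85.2
```

step_arm(moves="14 -1 21.5 0 -6.8 0; 17 -1 19.5 0 -6.8 0; 19 -1 17.5 0 -6.8 0; 21 -1 15 0 -6.8 0; 22.5 -1 12.5 0 -6.8 0")

```text
time: 1.35
tool_pos: [390.2, -184.1, 217.5]
ee_rot: [-1.516, -0.446, 0.448]
ft_force: [0.8, -1.3, -0.3]
finger_gap: 85.5
```

```bash
python3 -c "
from h import *
plan([510,-65,220],165.7,15)"
```

```text
11 -0.1 2.4 -0 -2.9 0; 11.1 -0.2 1.8 -0.1 -2.8 0; 11.2 -0.1 1.2 0 -2.9 0; 11.3 -0.2 0.7 -0 -2.9 0.1; 11.2 -0.1 0.2 -0 -2.8 -0
11.3 -0.2 -0.5 -0.1 -2.9 -0; 11.2 -0.1 -1 -0 -2.9 0; 11.2 -0.2 -1.5 -0 -2.8 0; 11 -0.2 -2.1 -0.1 -2.9 0; 11 -0.1 -2.7 0 -2.9 0
10.8 -0.2 -3.2 -0 -2.8 0.1; 10.6 -0.1 -3.7 -0 -2.9 -0; 10.4 -0.2 -4.3 -0.1 -2.9 -0; 10.2 -0.2 -4.8 -0 -2.8 0; 9.9 -0.1 -5.3 -0 -2.9 0
turn [ -0.4 -43.    0.2] dist 169.0
```

step_arm(moves="24 0 4 0 -6.1 0; 24.5 0 1.5 0 -6.1 0; 24.5 0 -1 0 -6.1 0; 24 0 -4 0 -6.1 0; 24 0 -6 0 -6.1 0")

```text
time: 1.77
tool_pos: [482.3, -93.9, 217.5]
ee_rot: [-1.375, -0.88, 0.88]
ft_force: [-0.0, 0.0, 0.1]
finger_gap: 85.6
```

step_arm(moves="22.5 0 -8.5 0 -6.1 0; 21.5 0 -11 0 -6.1 0; 0 0 0 0 0 0")

```text
time: 2.02
tool_pos: [520.2, -55.4, 216.4]
ee_rot: [-1.288, -1.057, 1.055]
ft_force: [0.4, -0.1, 0.1]
finger_gap: 85.7
```

```bash
python3 -c "
from h import *
st,im=show('w1','wrist'); print(st['tool_pos'],st['joints'])
plan([510,-65,220],165.7,3)
b=body([544,68,-.25],[(-60,-137,99),(0,-137,99),(60,-137,99),(0,0,50),(-120,95,102),(120,95,102),(-120,-95,102),(120,-95,102)])
print(proj('wrist',b,st).round(1))"
```

```text
[520.15012095 -55.44815087 216.36221326] [-0.26632194  0.26260753 -0.01951046  1.29700855  0.0070745  -0.06235524]
-3.4 -1.2 2.3 -0.2 0.8 0.1; -3.5 -1.2 2.3 -0.1 0.7 0.2; -3.5 -1.2 2.3 -0.2 0.8 0.1
turn [-0.5  2.3  0.4] dist 13.0
[[265.5 127.9]
 [263.2 191.3]
 [261.1 248. ]
 [383.8 187.5]
 [532.3  69.9]
 [470.9 308.3]
 [316.6  58.4]
 [298.  302. ]]
```

View pics/w1.png

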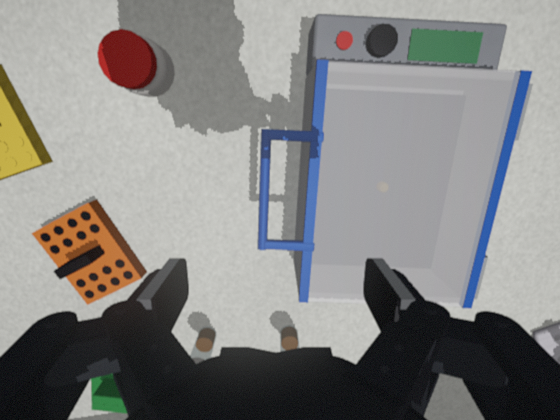

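step_arm(moves="-3.5 10 2.5 0 0.8 0; -3.5 20 2.5 0 0.8 0; -3.5 25 2 0 0.8 0; 0 20 0 0 0 0; 0 0 0 0 0 0", hand=0.3)

```text
time: 2.48
tool_pos: [507.0, -66.4, 138.9]
ee_rot: [-1.312, -1.012, 1.013]
ft_force: [-1.1, 0.8, -0.3]
finger_gap: 30.1
```

```bash
python3 -c "
from h import *
st,im=show('w2','wrist'); print(st['tool_pos'],st['finger_gap'])
plan([510.1,-64.7,80],165.7,3)
b=body([544,68,-.25],[(-60,-137,99),(0,-137,99),(60,-137,99)])
print(proj('wrist',b,st).round(1))"
```

```text
[507.03613894 -66.38017447 138.9313335 ] 30.13964308537962
0.7 20.2 -0.8 -0.1 -0.2 0.1; 0.7 20.2 -0.8 -0.2 -0.3 0.1; 0.8 20.2 -0.7 -0.1 -0.2 0.1
turn [-0.4 -0.7  0.3] dist 60.7
[[277.7 144.7]
 [278.5 227.6]
 [279.1 299.1]]
```

View pics/w2.png

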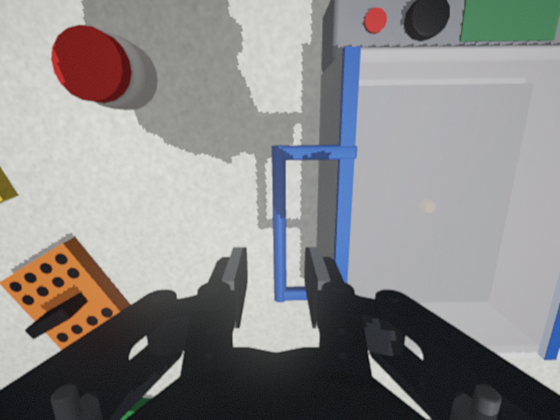

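step_arm(moves="1 20 -1 0 -0.3 0; 1 20 -1 0 -0.3 0; 1 18.5 -1 0 0 0; 0 0 0 0 0 0")

```text
time: 2.87
tool_pos: [512.7, -66.3, 86.0]
ee_rot: [-1.316, -1.02, 1.014]
ft_force: [0.0, 0.4, -0.4]
finger_gap: 29.6
```

step_arm(moves="0 0 0 0 0 0; 0 0 0 0 0 0; 0 0 0 0 0 0; 0 0 0 0 0 0; 0 0 0 0 0 0", hand=1)

```text
time: 3.28
tool_pos: [514.8, -67.8, 92.1]
ee_rot: [-1.322, -1.022, 1.011]
ft_force: [0.2, -0.6, -0.6]
finger_gap: -0.0
```

```bash
python3 -c "
from h import *
st,im=show('w3','wrist'); print(st['tool_pos'],st['finger_gap'],st['ft_force'],st['joints'])
"
```

```text
[514.78462971 -67.79528505  92.14809644] -0.04865086724219507 [ 0.1736988  -0.59376105 -0.59802427] [-0.29087836  0.3119688  -0.29820885  0.95599181  0.00478535 -0.03147269]
```

View pics/w3.png

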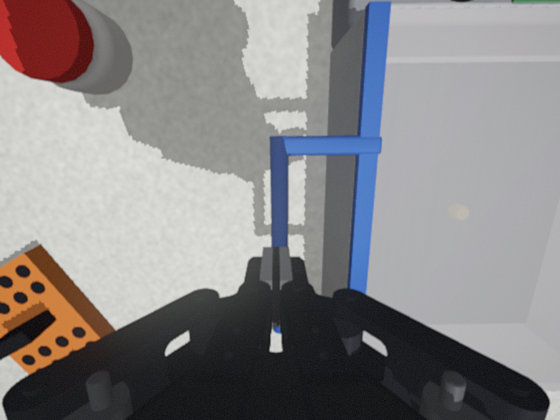

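```bash
python3 -c "
from h import *
st,im=show('s3','scene')
c=im[130:290,190:400]; cv2.imwrite('pics/s3c.png',cv2.resize(c,None,fx=3.6,fy=3.6,interpolation=cv2.INTER_CUBIC))
print(st['tool_pos'])
b=body([544,68,-.25],[(-60,-137,99),(0,-137,99),(60,-137,99),(120,-95,102)])
print(proj('wrist',b,st).round(1),proj('wrist',st['tool_pos'],st))"
```

```text
[514.89031161 -67.82601518  92.18157851]
[[278.  135. ]
 [278.7 241.5]
 [279.2 328.8]
 [340.9 405. ]] [[275.57073948 245.39581895]]
```

View pics/s3c.png

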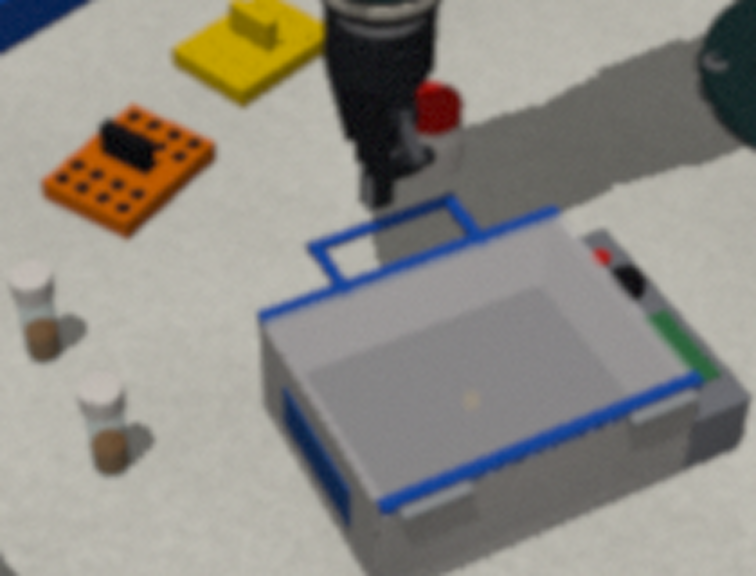

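```bash
python3 -c "
from h import *
st=telemetry.state()
f=lambda q:((q-[190,130]+.5)*3.6-.5).round(0)
p=st['tool_pos'];print(p,f(proj('scene',p)),f(proj('scene',p+[0,0,10])),f(proj('scene',p+[0,0,20])))
b=body([544,68,-.25],[(-60,-137,99),(0,-137,99),(60,-137,99)]);print(f(proj('scene',b)))"
```

```text
[514.71143276 -67.74084606  91.87230602] [[374. 230.]] [[374. 221.]] [[374. 211.]]
[[453. 198.]
 [381. 223.]
 [307. 249.]]
```

```bash
python3 -c "
from h import *
im=cv2.imread('pics/s3.png')
c=im[160:215,265:335]; cv2.imwrite('pics/s3d.png',cv2.resize(c,None,fx=10,fy=10,interpolation=cv2.INTER_CUBIC))
im=cv2.imread('pics/w3.png')
c=im[100:360,210:400]; cv2.imwrite('pics/w3d.png',cv2.resize(c,None,fx=2.3,fy=2.3,interpolation=cv2.INTER_CUBIC))"
```

```text
(no output)
```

View pics/s3d.png

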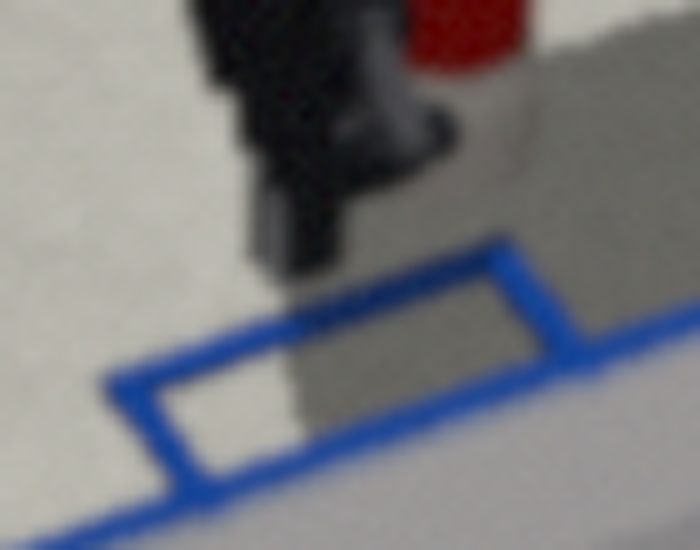

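View pics/w3d.png

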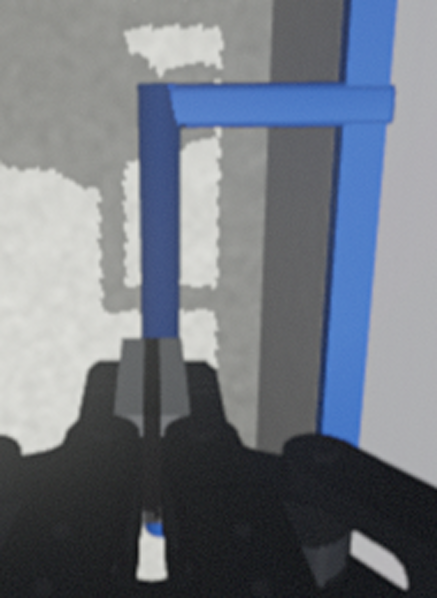

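```bash
python3 -c "
from h import *
st=telemetry.state()
R=Rn.from_rotvec(st['ee_rot']).as_matrix();p=st['tool_pos']
for y in(0,-10,-20):
  print(y,[proj('wrist',p+R@np.array(v),st).round(1).tolist() for v in ((0,y,11),(0,y,-11),(10,y,11))])
for dz in(-10,0,10,20):
  s=dict(st); s['tool_pos']=p+[0,0,dz]
  print(dz,proj('wrist',body([544,68,-.25],[(-55,-137,99),(-55,-95,102),(0,0,50)]),s).round(1).tolist())"
```

```text
0 [[[275.6, 228.3]], [[275.6, 261.9]], [[292.3, 228.3]]]
-10 [[[275.6, 234.4]], [[275.6, 269.6]], [[293.3, 234.4]]]
-20 [[[275.6, 241.1]], [[275.6, 278.1]], [[294.4, 241.1]]]
-10 [[278.3, 146.8], [364.9, 146.5], [471.6, 218.6]]
0 [[278.0, 145.2], [359.2, 144.9], [463.0, 214.3]]
10 [[277.8, 143.8], [354.2, 143.5], [455.1, 210.5]]
20 [[277.6, 142.6], [349.8, 142.3], [447.8, 206.9]]
```

The bar agrees with the prediction, but the shut fingertips show about 20 mm above it in the scene view (tip near (293,187)). The tips sit farther back than the nominal TCP, so I'll reopen and go lower.

step_arm(moves="0 -10 0 0 0 0; 0 0 0 0 0 0; 0 0 0 0 0 0; 0 0 0 0 0 0", hand=0.3)

```text
time: 3.72
tool_pos: [514.6, -67.7, 102.2]
ee_rot: [-1.322, -1.022, 1.011]
ft_force: [-0.3, 0.2, -0.8]
finger_gap: 30.1
```

```bash
python3 -c "
from h import *
st=telemetry.state(); print(st['tool_pos'],st['finger_gap'],st['ft_force'])
plan([510.1,-64.7,60],165.7,4)
"
```

```text
[514.61421561 -67.70715128 102.15793952] 30.07804692591544 [-0.30396096  0.23820706 -0.79195572]
0.4 10.5 1.3 0.1 -0.1 0.1; 0.4 10.6 1.3 0 -0.2 0; 0.4 10.5 1.4 0.1 -0.1 0.1; 0.4 10.5 1.3 0.1 -0.2 0.1
turn [ 0.3 -0.6  0.3] dist 42.5
```

step_arm(moves="0.5 11 1 0 0 0; 0.5 11 1 0 0 0; 0.5 11 1 0 0 0; 0.5 11 1 0 0 0; 0 2 0 0 0 0")

```text
time: 4.13
tool_pos: [511.5, -64.5, 53.6]
ee_rot: [-1.322, -1.022, 1.011]
ft_force: [0.2, 0.6, -1.0]
finger_gap: 29.9
```

```bash
python3 -c "
from h import *
st,im=show('s4','scene')
print(st['tool_pos'],st['finger_gap'],st['ft_force'])
plan([510.1,-64.7,60],165.7,1)
c=im[160:215,265:335]; cv2.imwrite('pics/s4d.png',cv2.resize(c,None,fx=8,fy=8,interpolation=cv2.INTER_CUBIC))
st,im=show('w4','wrist')
"
```

```text
[511.54017719 -64.48059796  53.62437289] 29.90835756162212 [ 0.21033394  0.61422137 -0.96855275]
-0.5 -6 1.5 0.3 -0.6 0.3
turn [ 0.3 -0.6  0.3] dist 6.2
```

View pics/s4d.png

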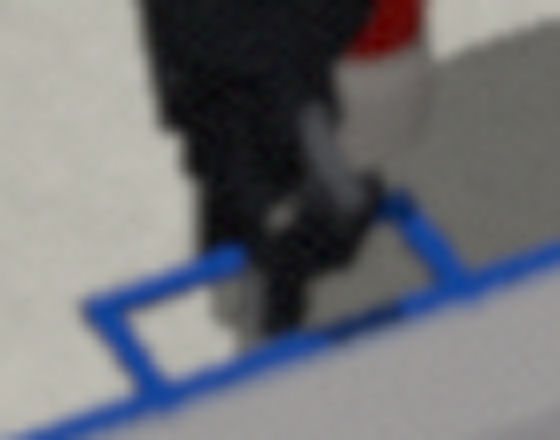

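View pics/w4.png

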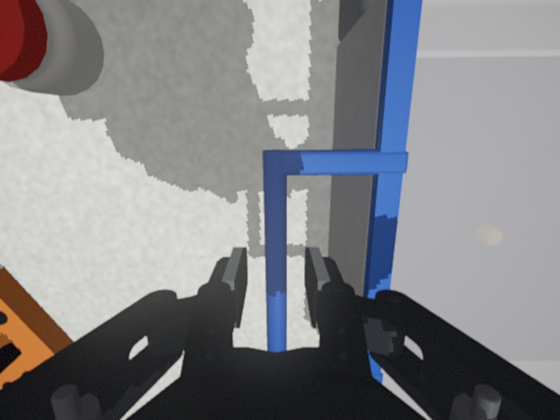

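step_arm(moves="0 -5 0 0 0 0; 0 0 0 0 0 0; 0 0 0 0 0 0; 0 0 0 0 0 0; 0 0 0 0 0 0", hand=1)

```text
time: 4.65
tool_pos: [512.5, -64.8, 62.6]
ee_rot: [-1.324, -1.024, 1.01]
ft_force: [-0.6, 0.9, -1.4]
finger_gap: 7.6
```

```bash
python3 -c "
from h import *
st,im=show('s5','scene')
print(st['tool_pos'],st['finger_gap'],st['ft_force'],st['dq'])
c=im[160:215,265:335]; cv2.imwrite('pics/s5d.png',cv2.resize(c,None,fx=8,fy=8,interpolation=cv2.INTER_CUBIC))
st,im=show('w5','wrist')
"
```

```text
[512.50829425 -64.75558534  62.55470944] 7.602722344641147 [-0.6215921   0.92437058 -1.44826206] [ 3.01947096e-04 -5.87957910e-03  4.88012495e-03  4.47542518e-03
 -3.81749490e-04  2.76496584e-05]
```

View pics/s5d.png

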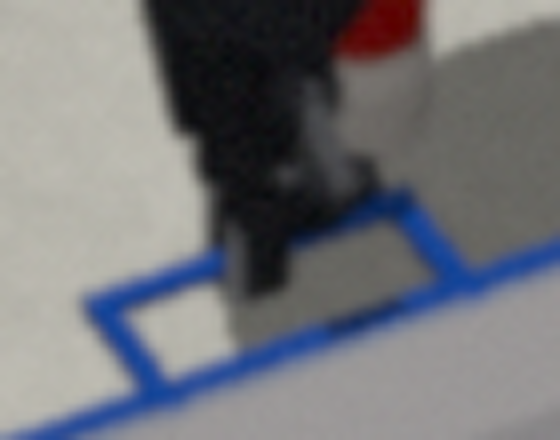

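View pics/w5.png

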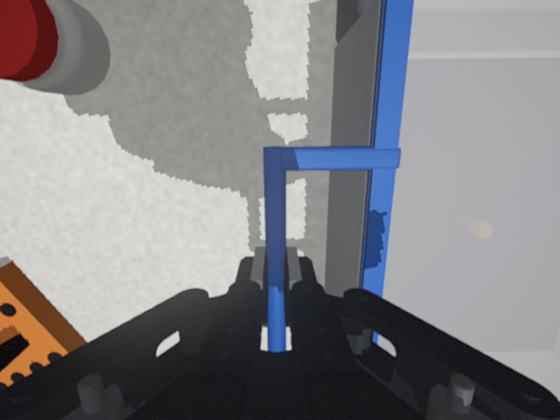

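```bash
cat >> h.py <<'E'
def arc(zoff,n,step,dev0=0):
    st=telemetry.state(); p=st["tool_pos"]; H=body([544,68,-.25],[(0,95,99)])[0]
    u=np.array([.2474,.9689]); y=(p[:2]-H[:2])@u; z=p[2]+zoff-99
    th=np.degrees(np.arctan2(z,-y)); r=np.hypot(y,z); print("theta",th.round(1),"r",r.round(1),"gap",st["finger_gap"].round(1),"F",st["ft_force"].round(1))
    for i in range(n):
        a,b=np.radians([th+i*step,th+(i+1)*step]); rr=r
        print("%.1f %.1f 0 0 0 0"%(rr*(np.cos(a)-np.cos(b)), -rr*(np.sin(b)-np.sin(a))),end="; ")
    print()
E
python3 -c "
from h import *
arc(36.4,10,5)"
```

```text
Traceback (most recent call last):
  File "h.py", line 38, in arc
    th=np.degrees(np.arctan2(z,-y)); r=np.hypot(y,z); print("theta",th.round(1),"r",r.round(1),"gap",st["finger_gap"].round(1),"F",st["ft_force"].round(1))
                                                                                                     ^^^^^^^^^^^^^^^^^^^^^^
AttributeError: 'float' object has no attribute 'round'
```

```bash
sed -i 's/st\["finger_gap"\].round(1)/round(st["finger_gap"],1)/' h.py
python3 -c "
from h import *
arc(36.4,10,5)"
```

```text
theta -0.0 r 231.4 gap 7.6 F [-1.3  0.9 -1.5]
0.9 -20.2 0 0 0 0; 2.6 -20.0 0 0 0 0; 4.4 -19.7 0 0 0 0; 6.1 -19.3 0 0 0 0; 7.7 -18.7 0 0 0 0; 9.3 -17.9 0 0 0 0; 10.8 -17.0 0 0 0 0; 12.3 -16.0 0 0 0 0; 13.6 -14.9 0 0 0 0; 14.9 -13.6 0 0 0 0;
```

step_arm(moves="1 -15 0 0 0 0; 2 -20 0 0 0 0; 4 -20 0 0 0 0")

```text
time: 5.0
tool_pos: [513.9, -58.6, 116.3]
ee_rot: [-1.323, -1.022, 1.01]
ft_force: [5.1, 5.4, -3.5]
finger_gap: 7.4
```

```bash
python3 -c "
from h import *
arc(36.4,10,5)"
```

```text
theta 13.4 r 231.4 gap 7.4 F [ 5.1  5.4 -3.5]
5.5 -19.4 0 0 0 0; 7.2 -18.9 0 0 0 0; 8.8 -18.2 0 0 0 0; 10.4 -17.3 0 0 0 0; 11.8 -16.4 0 0 0 0; 13.2 -15.3 0 0 0 0; 14.5 -14.0 0 0 0 0; 15.7 -12.7 0 0 0 0; 16.7 -11.3 0 0 0 0; 17.6 -9.8 0 0 0 0;
```

step_arm(moves="5.5 -19.5 0 0 0 0; 7 -19 0 0 0 0; 9 -18 0 0 0 0; 10.5 -17.5 0 0 0 0; 12 -16.5 0 0 0 0")

```text
time: 5.42
tool_pos: [525.4, -13.8, 211.3]
ee_rot: [-1.32, -1.025, 1.006]
ft_force: [7.1, 5.7, -8.9]
finger_gap: 7.6
```

```bash
python3 -c "
from h import *
arc(36.4,10,5)
show('s6','scene')"
```

```text
theta 39.7 r 232.6 gap 7.6 F [ 7.1  5.7 -8.9]
13.6 -15.0 0 0 0 0; 14.9 -13.8 0 0 0 0; 16.0 -12.4 0 0 0 0; 17.1 -11.0 0 0 0 0; 18.0 -9.5 0 0 0 0; 18.7 -7.8 0 0 0 0; 19.3 -6.2 0 0 0 0; 19.8 -4.5 0 0 0 0; 20.1 -2.7 0 0 0 0; 20.3 -1.0 0 0 0 0;
```

View pics/s6.png

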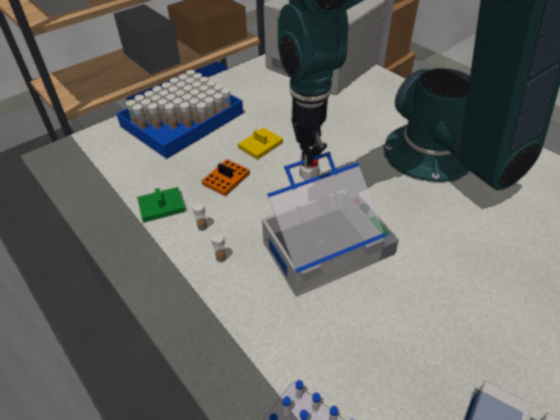

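The lid is lifting with the bar (bar near (310,165)). I'll carry on round the arc.

step_arm(moves="13.5 -14.5 0 0 0 0; 15 -13.5 0 0 0 0; 16 -12 0 0 0 0; 17 -10.5 0 0 0 0; 18 -9 0 0 0 0")

```text
time: 5.88
tool_pos: [545.7, 65.5, 276.8]
ee_rot: [-1.323, -1.025, 1.005]
ft_force: [2.0, 2.2, -9.9]
finger_gap: 7.3
```

```bash
python3 -c "
from h import *
arc(36.4,9,5)"
```

```text
theta 65.6 r 235.1 gap 7.3 F [ 2.   2.2 -9.9]
19.0 -7.6 0 0 0 0; 19.6 -6.0 0 0 0 0; 20.1 -4.2 0 0 0 0; 20.4 -2.5 0 0 0 0; 20.5 -0.7 0 0 0 0; 20.5 1.1 0 0 0 0; 20.3 2.9 0 0 0 0; 20.0 4.7 0 0 0 0; 19.5 6.4 0 0 0 0;
```

step_arm(moves="19 -6.5 0 0 0 0; 19.5 -5 0 0 0 0; 20 -3.5 0 0 0 0; 20 -2 0 0 0 0; 20 0 0 0 0 0")

```text
time: 6.3
tool_pos: [571.3, 163.8, 299.4]
ee_rot: [-1.327, -1.026, 1.004]
ft_force: [3.8, -2.7, 1.8]
finger_gap: 7.2
```

```bash
python3 -c "
from h import *
arc(36.4,5,5)"
```

```text
theta 91.1 r 236.8 gap 7.2 F [ 3.8 -2.7  1.8]
20.6 1.3 0 0 0 0; 20.4 3.1 0 0 0 0; 20.1 4.9 0 0 0 0; 19.6 6.6 0 0 0 0; 18.9 8.3 0 0 0 0;
```

step_arm(moves="20 2 0 0 0 0; 20 4 0 0 0 0; 18 5 0 0 0 0; 0 0 0 0 0 0")

```text
time: 6.63
tool_pos: [587.1, 226.9, 290.5]
ee_rot: [-1.325, -1.032, 1.003]
ft_force: [-0.1, 0.0, -5.5]
finger_gap: 7.0
```

```bash
python3 -c "
from h import *
arc(36.4,2,5)"
```

```text
theta 107.0 r 238.3 gap 7.0 F [-0.1  0.  -5.5]
19.6 6.9 0 0 0 0; 18.9 8.6 0 0 0 0;
```

Past upright (about 107°), so I'll release and retreat upward.

step_arm(moves="4 2 0 0 0 0; 0 0 0 0 0 0; 0 0 0 0 0 0; 0 0 0 0 0 0; 0 0 0 0 0 0", hand=0.2)

```text
time: 7.05
tool_pos: [588.9, 230.9, 288.3]
ee_rot: [-1.326, -1.033, 1.003]
ft_force: [-0.2, -0.6, -1.2]
finger_gap: 34.1
```

step_arm(moves="0 -15 0 0 0 0; 0 -20 0 0 0 0; 0 -20 0 0 0 0; 0 -10 0 0 0 0; 0 0 0 0 0 0")

```text
time: 7.47
tool_pos: [587.0, 227.6, 356.4]
ee_rot: [-1.328, -1.03, 1.0]
ft_force: [0.3, 0.3, 0.5]
finger_gap: 34.1
```

```bash
python3 -c "
from h import *
st,im=show('s7','scene');print(st['tool_pos'],st['joints'])"
```

```text
[587.00015729 227.64858872 356.41880047] [2.39789387e-01 4.75905163e-01 6.96770356e-01 1.77334284e+00
 1.68236954e-03 5.01665459e-01]
```

View pics/s7.png

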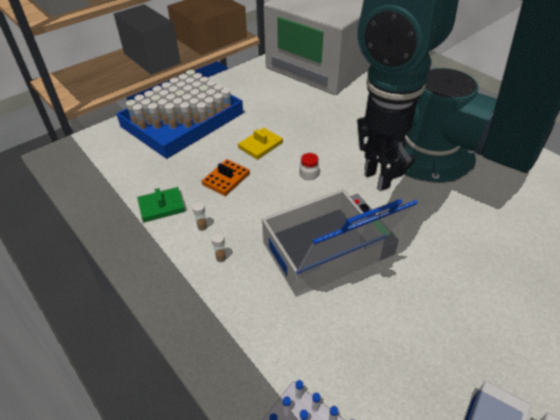

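```bash
python3 -c "
from h import *
b=body([544,68,-.25],[(60,95-232*np.cos(1.92),99+232*np.sin(1.92)),(-60,95-232*np.cos(1.92),99+232*np.sin(1.92))]); print(proj('scene',b))
plan([564,-318,190],104.6,18)"
```

```text
[[346.6296532  221.22091957]
 [400.16413948 200.47379141]]
-29.7 9 -6.5 0 3.4 0.1; -29.3 9 -8.2 0.1 3.3 0; -28.7 9.1 -9.9 -0 3.4 0.1; -28.1 9.1 -11.6 0 3.3 0; -27.3 9 -13.2 0 3.4 0.1
-26.5 9.2 -14.8 0.1 3.3 0; -25.7 9.1 -16.3 -0 3.4 0.1; -24.6 9.1 -17.8 0 3.3 0; -23.5 9.2 -19.2 0 3.4 0.1; -22.3 9.2 -20.5 0.1 3.4 0
-21.1 9.1 -21.9 -0 3.3 0.1; -19.7 9.2 -23 0 3.4 0; -18.4 9.2 -24.2 0 3.3 0.1; -16.9 9.2 -25.2 0.1 3.4 0.1; -15.4 9.2 -26.1 -0 3.3 0
-13.9 9.2 -27 0 3.4 0.1; -12.2 9.2 -27.8 0 3.3 0; -10.6 9.2 -28.4 0.1 3.4 0.1
turn [ 0.5 60.4  1. ] dist 570.7
```

step_arm(moves="-30 2 -6 0 3.4 0; -29 4 -8 0 3.4 0; -29 9 -10 0 3.4 0; -28 9 -12 0 3.4 0; -27 9 -13 0 3.4 0")

```text
time: 7.93
tool_pos: [579.2, 75.1, 316.6]
ee_rot: [-1.426, -0.8, 0.771]
ft_force: [0.9, 0.1, -0.1]
finger_gap: 34.3
```

step_arm(moves="-26.5 9 -15 0 3.4 0; -25.5 9 -16 0 3.4 0; -24.5 9 -18 0 3.4 0; -23.5 9 -19 0 3.4 0; -22.5 9 -20.5 0 3.4 0")

```text
time: 8.35
tool_pos: [565.9, -83.7, 263.7]
ee_rot: [-1.499, -0.556, 0.531]
ft_force: [0.2, -0.0, -1.0]
finger_gap: 34.1
```

```bash
python3 -c "
from h import *
plan([564,-318,190],104.6,8)"
```

```text
-19.1 9 -22.3 -0 3.1 0.1; -17.8 9 -23.4 -0 3.2 0.1; -16.5 9.1 -24.2 -0 3.1 0.1; -15.1 9 -25.2 -0 3.2 0.1; -13.6 9.1 -25.9 -0 3.1 0.2
-12.3 9.2 -26.7 -0 3.2 0.1; -10.7 9.2 -27.2 -0 3.1 0.1; -9.1 9.1 -27.9 -0 3.2 0.1
turn [-0.  25.2  0.9] dist 245.7
```

step_arm(moves="-19 9 -22.5 0 3.2 0.1; -18 9 -23.5 0 3.2 0.1; -16.5 9 -24 0 3.2 0.1; -15 9 -25 0 3.2 0.1; -13.5 9 -26 0 3.2 0.1")

```text
time: 8.77
tool_pos: [558.2, -237.5, 211.1]
ee_rot: [-1.545, -0.315, 0.309]
ft_force: [0.4, -0.5, -0.2]
finger_gap: 34.3
```

step_arm(moves="-12 9 -26.5 0 3.2 0.1; -10.5 5 -27 0 3.2 0.1; -5 0 -20 0 2 0; 0 0 0 0 0 0", hand=-0.2)

```text
time: 9.1
tool_pos: [552.3, -324.0, 189.1]
ee_rot: [-1.556, -0.18, 0.189]
ft_force: [0.4, 0.3, -0.1]
finger_gap: 51.3
```

```bash
python3 -c "
from h import *
st,im=show('w8','wrist'); print(st['tool_pos'],st['finger_gap'])
plan([564,-318,120],104.6,4)
b=body([564,-316,.255],[(60,-45,20),(60,45,20),(-60,45,20),(-60,-45,20),(0,25,52),(0,-25,52)])
print(proj('wrist',b,st).round(1).tolist())
st,im=show('t8','top')
"
```

```text
[ 552.27797351 -323.97701768  189.14370651] 51.31000774020234
3.2 17.3 0.2 -0.1 -0.3 -0.1; 3.2 17.2 0.3 -0.1 -0.2 -0; 3.2 17.3 0.2 -0.2 -0.3 -0.1; 3.2 17.2 0.3 -0.1 -0.2 -0.1
turn [-0.5 -1.  -0.3] dist 70.2
[[339.0, 220.3], [342.1, 142.9], [233.9, 145.0], [238.3, 222.0], [289.2, 165.8], [289.5, 212.6]]
```

View pics/w8.png

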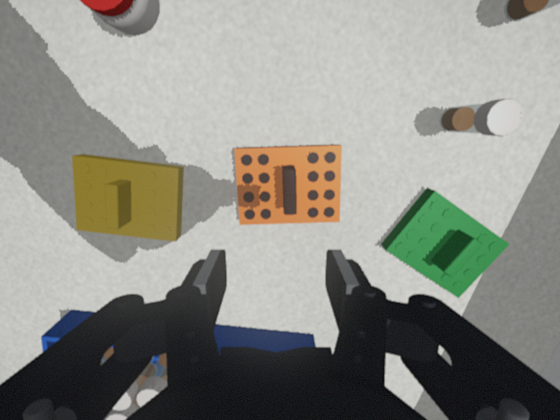

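View pics/t8.png

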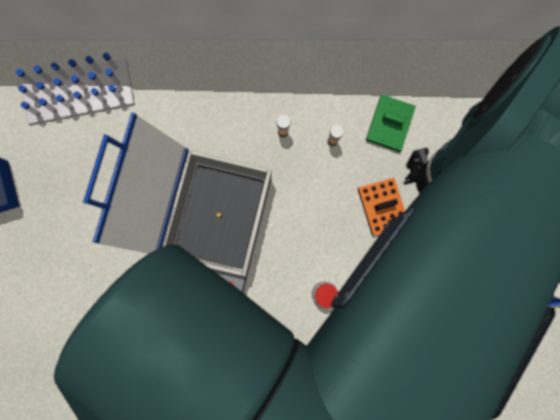

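```bash
python3 -c "
from h import *
im=cv2.imread('pics/w8.png'); cv2.imwrite('pics/w8c.png',cv2.resize(im[130:240,220:355],None,fx=5,fy=5,interpolation=cv2.INTER_CUBIC))"
```

```text
(no output)
```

View pics/w8c.png

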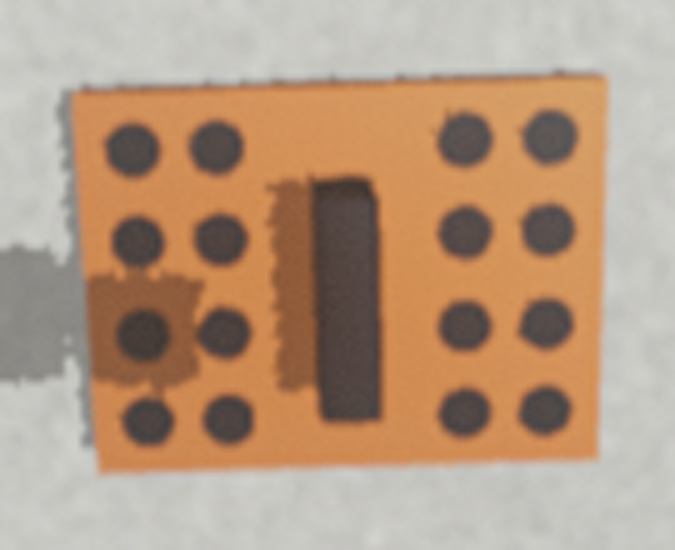

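```bash
cat >> h.py <<'E'
def fitw(st,pts,obs,x0):
    f=lambda q: (proj("wrist",body(q,pts),st)-obs).ravel()
    r=least_squares(f,x0); return r.x, f(r.x).reshape(-1,2).round(1).tolist()
E
python3 -c "
from h import *
st=telemetry.state()
pts=[(60,45,20),(-60,45,20),(-60,-45,20),(60,-45,20),(0,0,52)]
o=unc([(607,79),(73,95),(100,470),(598,458),(349,306)],5,220,130)
x,r=fitw(st,pts,o,[564,-317,.25]); print(x,r)
print(np.degrees(x[2])+90)
plan([x[0],x[1],110],np.degrees(x[2])+90,4)
"
```

```text
[ 5.64976688e+02 -3.15166014e+02  2.70733276e-01] [[0.6, -1.0], [-0.4, -0.8], [-0.6, 0.7], [0.2, 0.3], [0.1, 1.0]]
105.51187410904049
3.5 19.9 0.5 -0.1 -0.5 -0.1; 3.4 20 0.6 -0.1 -0.4 -0; 3.4 19.9 0.5 -0.2 -0.5 -0.1; 3.5 20 0.6 -0.1 -0.4 -0.1
turn [-0.5 -1.8 -0.3] dist 81.0
```

step_arm(moves="3.5 25 0 0 -0.5 0; 3.5 27 0 -0.1 -0.5 0; 3.5 25 0 -0.2 -0.5 -0.1; 3.5 25 0 -0.2 -0.4 -0.1; 0 15 0 0 0 0", hand=0.1)

```text
time: 9.62
tool_pos: [567.3, -312.4, 72.7]
ee_rot: [-1.566, -0.226, 0.216]
ft_force: [-0.4, 0.3, -0.3]
finger_gap: 38.6
```

```bash
python3 -c "
from h import *
st,im=show('w9','wrist'); print(st['tool_pos'],st['finger_gap'])
plan([565,-316.5,20],105.3,3)
b=body([565,-316,.265],[(60,-45,20),(60,45,20),(-60,45,20),(-60,-45,20),(0,25,52),(0,-25,52)])
print(proj('wrist',b,st).round(1).tolist())
"
```

```text
[ 567.33260153 -312.36404151   72.72758224] 38.628685635308585
-0.9 16.9 -1.4 0.1 0.3 0.1; -0.9 16.8 -1.4 0.1 0.2 0; -0.9 16.9 -1.5 0 0.3 0.1
turn [0.2 0.8 0.2] dist 50.8
[[343.8, 273.9], [353.8, 164.7], [190.9, 162.0], [197.9, 272.0], [271.9, 200.8], [271.0, 269.8]]
```

View pics/w9.png

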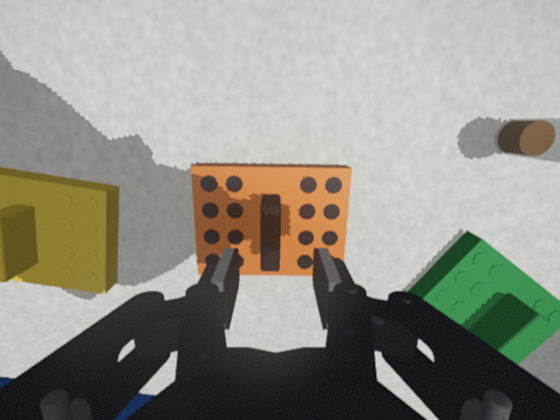

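step_arm(moves="-1 14 -1.5 0 0.3 0; -1 14 -1.5 0 0.3 0; -1 14 -1.5 0 0.2 0; 0 0 0 0 0 0")

```text
time: 10.0
tool_pos: [564.6, -311.8, 28.8]
ee_rot: [-1.563, -0.218, 0.212]
ft_force: [0.3, 0.2, -0.9]
finger_gap: 38.7
```

```bash
python3 -c "
from h import *
st,im=show('w10','wrist'); print(st['tool_pos'],st['finger_gap'],st['ft_force'])
plan([564.8,-317,8],105.3,2)
st,im=show('s10','scene'); print(proj('scene',st['tool_pos']))
cv2.imwrite('pics/s10c.png',cv2.resize(im[120:220,170:290],None,fx=5,fy=5,interpolation=cv2.INTER_CUBIC))
"
```

```text
[ 564.63069133 -311.81726456   28.82055043] 38.65034086845133 [ 0.34720073  0.18176366 -0.90154077]
-0.9 11.2 -2.3 0.1 0.2 0.1; -0.9 11.2 -2.3 0.2 0.2 0.2
turn [0.3 0.4 0.3] dist 22.9
[[225.78069792 173.04051881]]
```

View pics/w10.png

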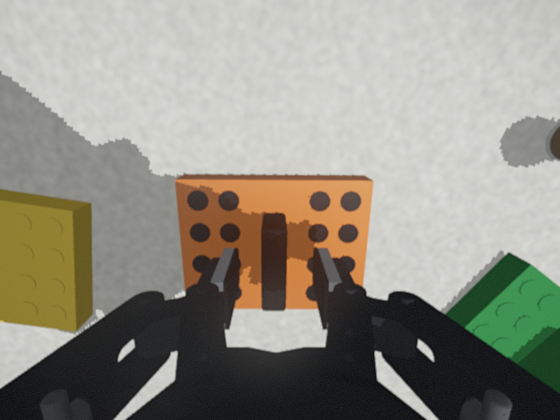

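View pics/s10c.png

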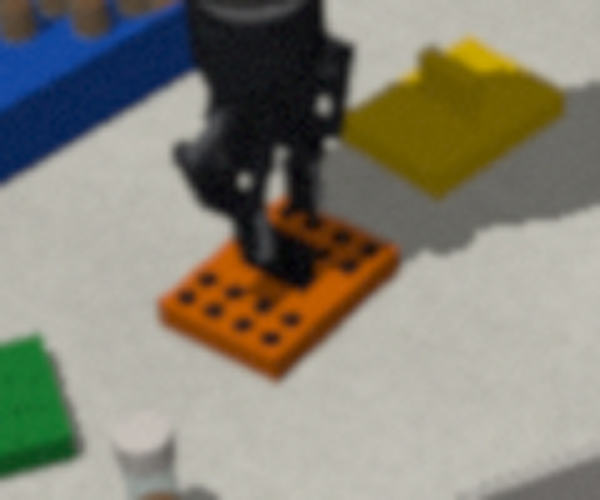

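step_arm(moves="-0.5 8 -2.5 0.1 0.2 0; -0.5 6 -2.5 0.1 0.2 0.1; 0 2 0 0 0 0; 0 0 0 0 0 0")

```text
time: 10.43
tool_pos: [568.1, -318.4, 17.8]
ee_rot: [-1.566, -0.216, 0.204]
ft_force: [0.1, 1.1, 0.3]
finger_gap: 38.4
```

```bash
python3 -c "
from h import *
st,im=show('w11','wrist'); print(st['tool_pos'],st['finger_gap'],st['ft_force'])
plan([564.8,-317,8],105.3,1)
st,im=show('s11','scene'); print(proj('scene',st['tool_pos']))
cv2.imwrite('pics/s11c.png',cv2.resize(im[120:220,170:290],None,fx=5,fy=5,interpolation=cv2.INTER_CUBIC))
"
```

```text
[ 568.12675603 -318.39994437   17.84859991] 38.44408923899259 [0.1155665  1.06328285 0.27144422]
-2.9 10 2.3 0.4 0 0.4
turn [0.4 0.  0.4] dist 10.6
[[224.10288178 175.49156994]]
```

View pics/w11.png

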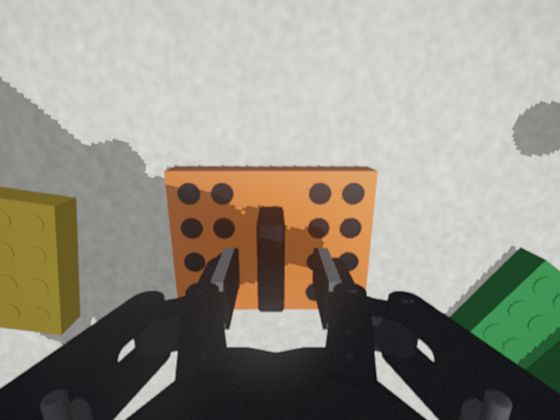

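View pics/s11c.png

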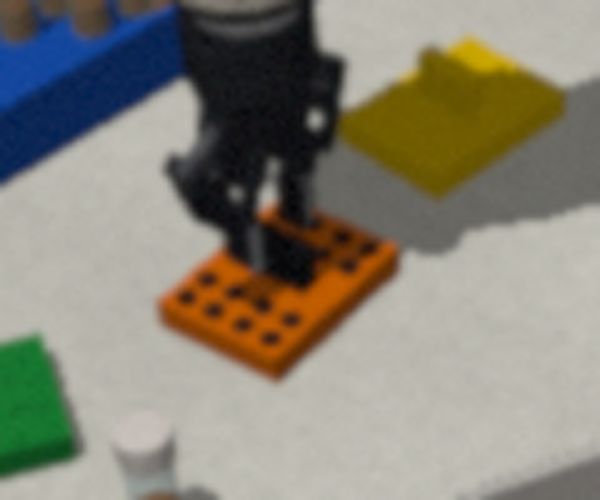

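step_arm(moves="-2 5 1 0.3 0 0.3; -1 5 1 0 0 0; 0 0 0 0 0 0")

```text
time: 10.78
tool_pos: [564.7, -317.4, 7.8]
ee_rot: [-1.562, -0.212, 0.209]
ft_force: [0.2, 0.5, 0.1]
finger_gap: 38.4
```

```bash
python3 -c "
from h import *
st,im=show('w12','wrist'); print(st['tool_pos'],st['finger_gap'],st['ft_force'])
plan([564.8,-317,8],105.3,1)
cv2.imwrite('pics/w12c.png',cv2.resize(im[150:370,140:410],None,fx=2.5,fy=2.5,interpolation=cv2.INTER_CUBIC))
"
```

```text
[ 564.71892415 -317.40921148    7.75201415] 38.44802624135128 [0.21619032 0.52038761 0.09519161]
0.1 0.1 0.5 0.1 0 0.1
turn [0.1 0.  0.1] dist 0.6
```

View pics/w12c.png

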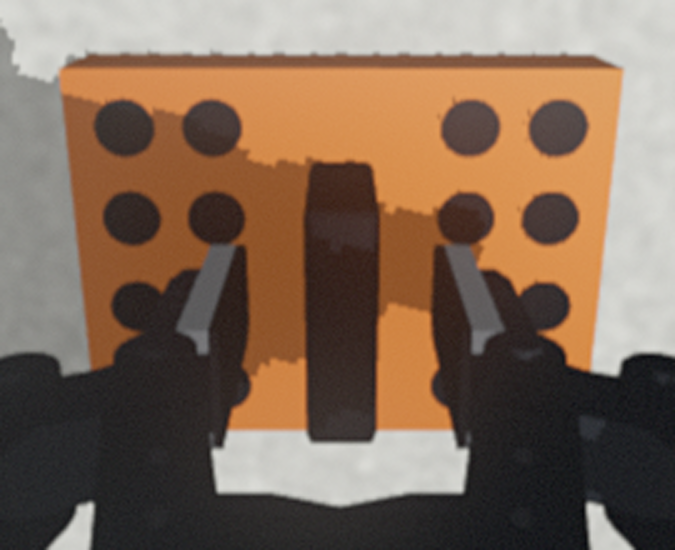

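step_arm(moves="0 0 0 0 0 0; 0 0 0 0 0 0", hand=1)

```text
time: 11.0
tool_pos: [564.8, -317.5, 8.0]
ee_rot: [-1.562, -0.212, 0.209]
ft_force: [-0.1, -0.6, -0.5]
finger_gap: 15.2
```

step_arm(moves="0 0 0 0 0 0; 0 0 0 0 0 0; 0 0 0 0 0 0")

```text
time: 11.25
tool_pos: [564.8, -317.5, 8.3]
ee_rot: [-1.562, -0.212, 0.209]
ft_force: [-0.5, -0.1, -1.5]
finger_gap: 12.5
```

```bash
python3 -c "
from h import *
st,im=show('w13','wrist'); print(st['tool_pos'],st['finger_gap'],st['ft_force'])
cv2.imwrite('pics/w13c.png',cv2.resize(im[150:370,140:410],None,fx=2.5,fy=2.5,interpolation=cv2.INTER_CUBIC))
"
```

```text
[ 564.83463164 -317.45062273    8.26347713] 12.458854145923961 [-0.52447484 -0.13329872 -1.54829798]
```

View pics/w13c.png

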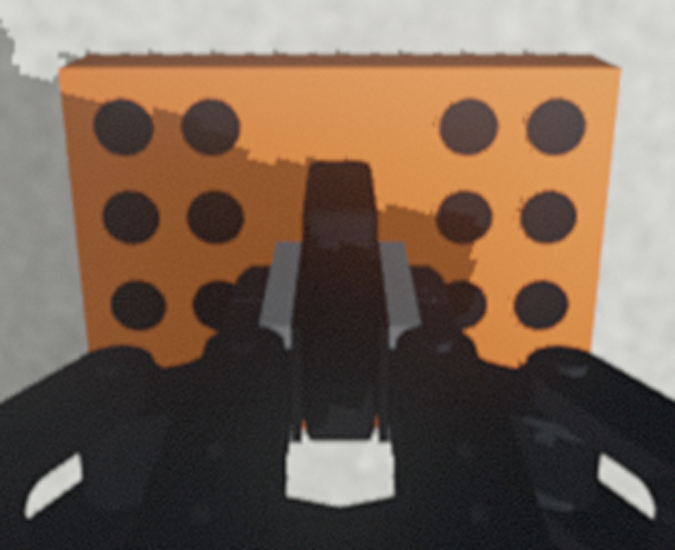

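```bash
python3 -c "
from h import *
st=telemetry.state()
pts=[(60,45,20),(-60,45,20),(-60,-45,20),(60,-45,20)]
o=unc([(621,69),(60,69),(97,430),(588,430)],2.5,140,150)
x,r=fitw(st,pts,o,[564,-317,.25]); print(x,r)
R=Rn.from_rotvec(st['ee_rot']).as_matrix()
d=R.T@(np.array([x[0],x[1],0])-st['tool_pos']); print('carrier origin in tool',d.round(1), 'yaw rel', np.degrees(x[2])+90-np.degrees(np.arctan2(R[1,2],R[0,2])))
"
```

```text
[ 5.65028052e+02 -3.18725110e+02  2.70241068e-01] [[1.7, -0.6], [-1.2, -0.2], [-0.1, 1.0], [-0.6, 0.4]]
carrier origin in tool [-0.2  8.3 -1.3] yaw rel 0.14178749636481314
```

step_arm(moves="0 -10 0 0 0 0; 0 -25 0 0 0 0; 0 -30 0 0 0 0; 0 -35 0 0 0 0; 0 -35 0 0 0 0")

```text
time: 11.72
tool_pos: [560.4, -314.3, 142.3]
ee_rot: [-1.551, -0.203, 0.217]
ft_force: [1.0, -0.6, -2.7]
finger_gap: 12.8
```

```bash
python3 -c "
from h import *
st,im=show('s14','scene'); print(st['tool_pos'],st['finger_gap'],st['ft_force'])
plan([520,-80,185],75.7,11)
"
```

```text
[ 560.36107714 -314.3056256   142.32124254] 12.768376578486876 [ 0.99194253 -0.63560027 -2.66364118]
1.9 -3.1 21.7 -0 2.7 -0; 1 -3.2 21.8 -0 2.7 -0; -0.1 -3.1 21.8 -0 2.7 -0; -1.2 -3.1 21.7 -0.1 2.7 -0.1; -2.1 -3.2 21.7 0 2.7 0
-3.2 -3.2 21.5 0 2.7 0; -4.2 -3.2 21.4 -0 2.7 0; -5.1 -3.2 21.2 -0 2.7 -0; -6.2 -3.1 20.9 -0 2.7 -0; -7.2 -3.2 20.5 -0 2.6 -0
-8 -3.2 20.3 -0.1 2.7 -0.1
turn [-0.2 29.6 -0.2] dist 242.1
```

View pics/s14.png

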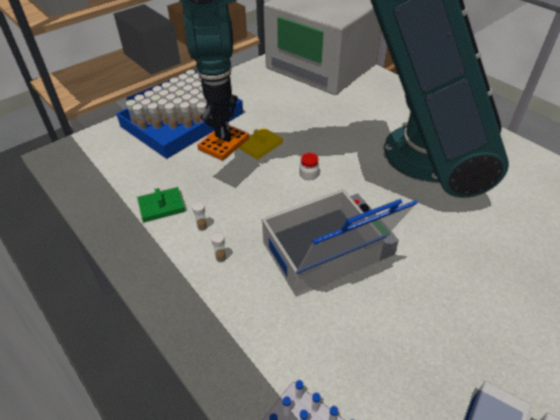

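Carrier is held and lifted, near (222,142). The lid stays open. Now moving towards the shaker.

step_arm(moves="2 -4 22 0 2.7 0; 1 -4 22 0 2.7 0; 0 -4 22 0 2.7 0; -1 -4 22 0 2.7 0; -2 -4 21.5 0 2.7 0")

```text
time: 12.18
tool_pos: [544.5, -208.8, 176.1]
ee_rot: [-1.573, -0.018, 0.012]
ft_force: [-0.1, -0.6, -3.0]
finger_gap: 12.5
```

step_arm(moves="-3 -4 21.5 0 2.7 0; -4 -4 21.5 0 2.7 0; -5 -4 21 0 2.7 0; -6 -4 21 0 2.7 0; -7 -4 20.5 0 2.7 0")

```text
time: 12.6
tool_pos: [525.6, -96.0, 199.3]
ee_rot: [-1.566, 0.176, -0.185]
ft_force: [0.5, 0.2, -3.0]
finger_gap: 12.7
```

```bash
python3 -c "
from h import *
st,im=show('w15','wrist'); print(st['tool_pos'],st['finger_gap'],st['ft_force'])
plan([520,-80,185],75.7,1)
print(proj('wrist',body([544,68,-.25],[(0,0,50),(120,95,95),(-120,95,95)]),st).round(1).tolist())
"
```

```text
[525.63204696 -95.99237915 199.28181353] 12.671823990572264 [ 0.49882789  0.19847706 -3.0324434 ]
-7.9 15.3 11.3 0 1 0.4
turn [0.  1.  0.4] dist 20.6
[[254.5, 18.9], [421.2, -151.5], [77.9, -163.1]]
```

View pics/w15.png

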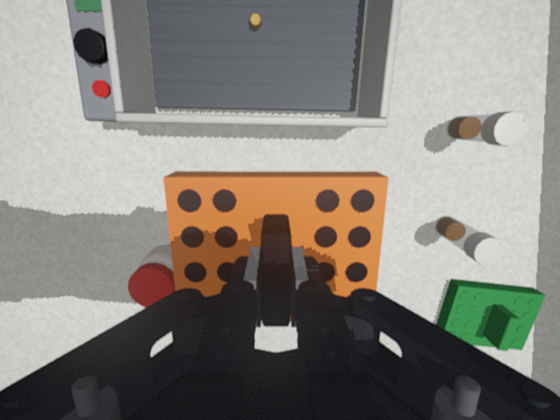

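step_arm(moves="-5 10 20 0 1 0.4; -4 12 20 0 0 0; 0 10 20 0 0 0; 0 10 15 0 0 0; 0 0 0 0 0 0")

```text
time: 13.07
tool_pos: [534.4, -13.2, 160.5]
ee_rot: [-1.563, 0.193, -0.2]
ft_force: [-0.3, -0.5, -3.0]
finger_gap: 12.8
```

```bash
python3 -c "
from h import *
st,im=show('w16','wrist'); print(st['tool_pos'],st['finger_gap'],st['ft_force'])
R=Rn.from_rotvec(st['ee_rot']).as_matrix(); print('head',np.degrees(np.arctan2(R[1,2],R[0,2])))
plan([520,-80,185],75.7,1)
print(proj('wrist',body([544,68,-.25],[(0,0,50),(0,0,40),(105,80,40),(-105,80,40),(105,-80,40),(-105,-80,40)]),st).round(1).tolist())
"
```

```text
[534.39978356 -13.24887661 160.53215732] 12.77606112218374 [-0.3260919  -0.51098443 -2.99297423]
head 75.68295907326372
2.3 -23.5 -67.3 0.1 -0 0.3
turn [ 0.1 -0.   0.3] dist 71.4
[[263.6, 110.8], [264.0, 111.2], [387.1, 11.9], [138.6, 11.2], [370.2, 195.8], [159.1, 195.8]]
```

View pics/w16.png

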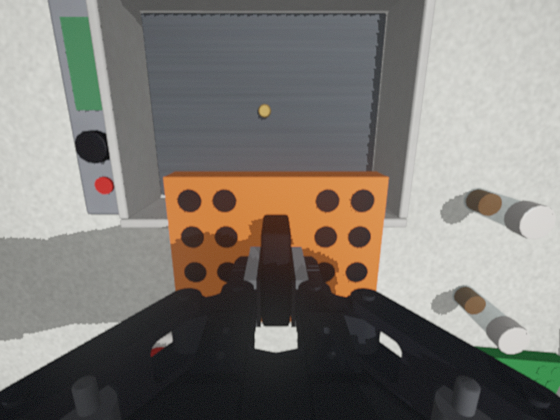

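```bash
python3 -c "
from h import *
st=telemetry.state()
im=cv2.imread('pics/w16.png'); cv2.imwrite('pics/w16c.png',cv2.resize(im[90:230,150:400],None,fx=3,fy=3,interpolation=cv2.INTER_CUBIC))
hsv=cv2.cvtColor(im,cv2.COLOR_BGR2HSV)[95:130,245:285]; m=((hsv[...,1]>90)&(hsv[...,2]>90)); ys,xs=np.nonzero(m); c=np.array([xs.mean()+245,ys.mean()+95]); print('pin px',c,m.sum())
R=Rn.from_rotvec(st['ee_rot']).as_matrix()
f=lambda q: (proj('wrist',[[q[0],q[1],48]],st)-c).ravel()
q=least_squares(f,[544,68]).x; print('pin world',q)
d=R.T@(np.array([q[0],q[1],40])-st['tool_pos']); print('pin foot in tool',d.round(1))
print([proj('wrist',st['tool_pos']+R@np.array(v),st).round(1).tolist() for v in((-60,-11.7,43.7),(60,-11.7,43.7))])
"
```

```text
pin px [264.09230769 110.5       ] 130
pin world [544.58121582  67.20670416]
pin foot in tool [-11.  121.3  81.5]
[[[163.2, 176.1]], [[390.5, 176.3]]]
```

View pics/w16c.png

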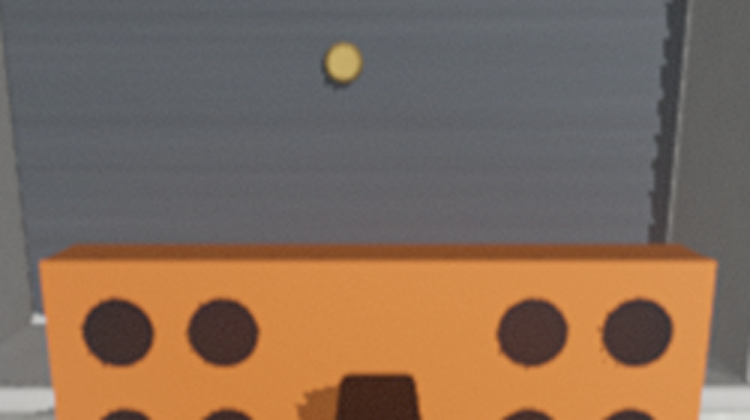

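step_arm(moves="-2.5 0 20 0 0 0.1; -3 0 21 0 0 0; -3 5 21 0 0 0; -2 10 17 0 0 0; 0 20 0 0 0 0")

```text
time: 13.53
tool_pos: [547.3, 64.0, 132.2]
ee_rot: [-1.563, 0.189, -0.209]
ft_force: [0.1, -0.8, -3.2]
finger_gap: 12.4
```

```bash
cat >> h.py <<'E'
def rel(pin=(544.6,67.2),off=(-.4,-1.6),dz=8.3):
    st=telemetry.state(); R=Rn.from_rotvec(st["ee_rot"]).as_matrix()
    d=R.T@(np.array([*pin,40.])-st["tool_pos"])-[off[0],dz,off[1]]
    print("t",st["time"],"pos",st["tool_pos"].round(1),"to go tool",d.round(2),"head",np.degrees(np.arctan2(R[1,2],R[0,2])).round(2),"tilt",np.degrees(R[2,[0,2]]).round(2),"F",st["ft_force"].round(1),"gap",round(st["finger_gap"],1))
E
python3 -c "
from h import *
rel()"
```

```text
t 13.5333 pos [547.3  64.  132.2] to go tool [-4.18 83.82  4.06] head 75.49 tilt [ 0.73 -0.01] F [ 0.1 -0.8 -3.2] gap 12.4
```

```bash
python3 -c "
from h import *
plan([545,67,70],75.7,3)"
```

```text
-1.3 20.7 0.8 0 -0.1 0.2; -1.1 20.7 0.8 0 -0 0.3; -1.1 20.7 0.8 0 -0.1 0.2
turn [ 0.  -0.2  0.7] dist 62.3
```

step_arm(moves="-1.5 12 1.5 0 0 0.3; -1.5 15 1.5 0 0 0.3; -1 15 1 0 0 0.1; 0 5 0 0 0 0; 0 0 0 0 0 0")

```text
time: 13.95
tool_pos: [544.0, 66.4, 83.1]
ee_rot: [-1.563, 0.201, -0.198]
ft_force: [-0.7, -0.5, -3.1]
finger_gap: 12.5
```

```bash
python3 -c "
from h import *
rel()
show('w17','wrist'); show('s17','scene'); show('t17','top')"
```

```text
t 13.95 pos [544.   66.4  83.1] to go tool [ 0.81 34.75  2.59] head 75.42 tilt [-0.09 -0.07] F [-0.7 -0.5 -3.1] gap 12.5
```

View pics/w17.png

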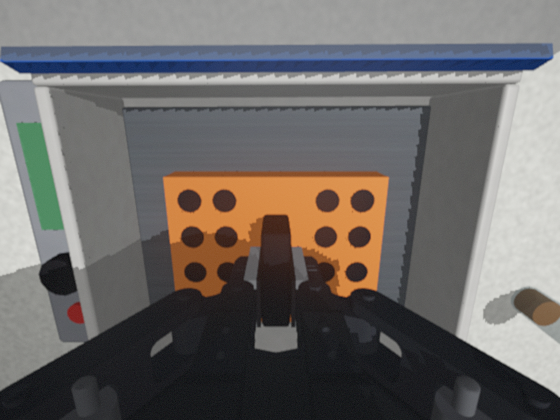

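View pics/s17.png

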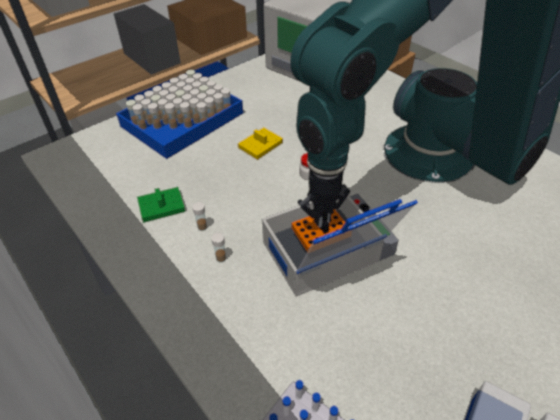

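step_arm(moves="0.5 6 1 0 0 0; 0.3 6 1 0 0 0; 0 4 0.5 0 0 0; 0 0 0 0 0 0")

```text
time: 14.43
tool_pos: [548.0, 68.5, 69.2]
ee_rot: [-1.562, 0.197, -0.204]
ft_force: [0.2, 1.2, -3.4]
finger_gap: 12.6
```

```bash
python3 -c "
from h import *
rel()"
```

```text
t 14.4333 pos [548.   68.5  69.2] to go tool [-2.72 20.89 -0.49] head 75.39 tilt [0.26 0.01] F [ 0.2  1.2 -3.4] gap 12.6
```

step_arm(moves="-2.5 2 -0.5 0 0 0.2; 0 0 0 0 0 0; 0 0 0 0 0 0")

```text
time: 14.68
tool_pos: [545.1, 68.8, 66.9]
ee_rot: [-1.561, 0.2, -0.2]
ft_force: [0.2, 0.1, -2.6]
finger_gap: 12.6
```

```bash
python3 -c "
from h import *
rel()"
```

```text
t 14.6833 pos [545.1  68.8  66.9] to go tool [ 0.33 18.56 -0.04] head 75.4 tilt [0.02 0.01] F [ 0.2  0.1 -2.6] gap 12.6
```

Centred to 0.3 mm. Now straight down in small steps.

step_arm(moves="0 4 0 0 0 0; 0 0 0 0 0 0; 0 0 0 0 0 0")

```text
time: 14.93
tool_pos: [545.2, 68.8, 62.7]
ee_rot: [-1.561, 0.199, -0.2]
ft_force: [-0.2, -0.4, -3.5]
finger_gap: 12.6
```

```bash
python3 -c "
from h import *
rel()"
```

```text
t 14.9333 pos [545.2  68.8  62.7] to go tool [ 0.21 14.41 -0.11] head 75.41 tilt [0.04 0.01] F [-0.2 -0.4 -3.5] gap 12.6
```

step_arm(moves="0.2 5 0 0 0 0; 0 0 0 0 0 0; 0 0 0 0 0 0")

```text
time: 15.18
tool_pos: [545.5, 68.7, 57.2]
ee_rot: [-1.561, 0.199, -0.201]
ft_force: [0.7, 0.0, -2.3]
finger_gap: 12.7
```

```bash
python3 -c "
from h import *
rel()"
```

```text
t 15.1833 pos [545.5  68.7  57.2] to go tool [-0.09  8.92 -0.12] head 75.41 tilt [0.05 0.01] F [ 0.7  0.  -2.3] gap 12.7
```

step_arm(moves="0 3 0 0 0 0; 0 0 0 0 0 0; 0 0 0 0 0 0")

```text
time: 15.43
tool_pos: [545.4, 68.7, 53.8]
ee_rot: [-1.561, 0.199, -0.2]
ft_force: [-0.8, 0.4, -2.7]
finger_gap: 12.7
```

```bash
python3 -c "
from h import *
rel()"
```

```text
t 15.4333 pos [545.4  68.7  53.8] to go tool [-0.04  5.5  -0.08] head 75.41 tilt [0.04 0.01] F [-0.8  0.4 -2.7] gap 12.7
```

step_arm(moves="0 3 0 0 0 0; 0 0 0 0 0 0; 0 0 0 0 0 0")

```text
time: 15.68
tool_pos: [545.5, 68.7, 50.5]
ee_rot: [-1.561, 0.199, -0.201]
ft_force: [0.7, -0.1, -3.0]
finger_gap: 12.3
```

```bash
python3 -c "
from h import *
rel()"
```

```text
t 15.6833 pos [545.5  68.7  50.5] to go tool [-0.12  2.23 -0.1 ] head 75.41 tilt [0.05 0.01] F [ 0.7 -0.1 -3. ] gap 12.3
```

step_arm(moves="0 2 0 0 0 0; 0 0 0 0 0 0")

```text
time: 15.85
tool_pos: [545.6, 68.7, 48.4]
ee_rot: [-1.561, 0.199, -0.201]
ft_force: [0.2, -0.5, -2.4]
finger_gap: 12.4
```

step_arm(moves="0 2 0 0 0 0; 0 0 0 0 0 0")

```text
time: 16.02
tool_pos: [545.8, 68.7, 46.6]
ee_rot: [-1.561, 0.199, -0.201]
ft_force: [-2.1, 0.6, 3.2]
finger_gap: 12.3
```

```bash
python3 -c "
from h import *
rel()"
```

```text
t 16.0167 pos [545.8  68.7  46.6] to go tool [-0.36 -1.66 -0.17] head 75.41 tilt [0.09 0.02] F [-2.1  0.6  3.2] gap 12.3
```

step_arm(moves="0 2 0 0 0 0; 0 0 0 0 0 0")

```text
time: 16.18
tool_pos: [545.9, 68.7, 45.0]
ee_rot: [-1.561, 0.198, -0.202]
ft_force: [-1.9, -0.2, 4.3]
finger_gap: 12.2
```

step_arm(moves="0 2.5 0 0 0 0; 0 1 0 0 0 0")

```text
time: 16.35
tool_pos: [546.1, 68.7, 42.2]
ee_rot: [-1.561, 0.197, -0.202]
ft_force: [-6.8, 0.3, 17.7]
finger_gap: 12.4
```

```bash
python3 -c "
from h import *
rel()"
```

```text
t 16.35 pos [546.1  68.7  42.2] to go tool [-0.64 -6.12 -0.24] head 75.42 tilt [0.18 0.03] F [-6.8  0.3 17.7] gap 12.4
```

step_arm(moves="-0.6 0.8 -0.2 0 0 0.2; -0.3 0.8 0 0 0 0; 0 0.8 0 0 0 0")

```text
time: 16.6
tool_pos: [546.0, 68.8, 42.2]
ee_rot: [-1.561, 0.197, -0.202]
ft_force: [-6.9, 0.4, 17.6]
finger_gap: 12.7
```

```bash
python3 -c "
from h import *
rel()
show('w18','wrist');rel();st,im=show('s18','scene')
cv2.imwrite('pics/s18c.png',cv2.resize(im[150:300,240:420],None,fx=4,fy=4,interpolation=cv2.INTER_CUBIC))
show('t18','top');rel()"
```

```text
t 16.6 pos [546.   68.8  42.2] to go tool [-0.62 -6.14 -0.27] head 75.42 tilt [0.16 0.07] F [-6.9  0.4 17.6] gap 12.7
t 16.65 pos [546.   68.7  42.2] to go tool [-0.59 -6.13 -0.26] head 75.42 tilt [0.16 0.07] F [-5.9  0.2 15.6] gap 12.7
t 16.75 pos [546.   68.8  42.2] to go tool [-0.58 -6.14 -0.26] head 75.42 tilt [0.16 0.07] F [-5.1  0.  14.6] gap 12.5
```

View pics/w18.png

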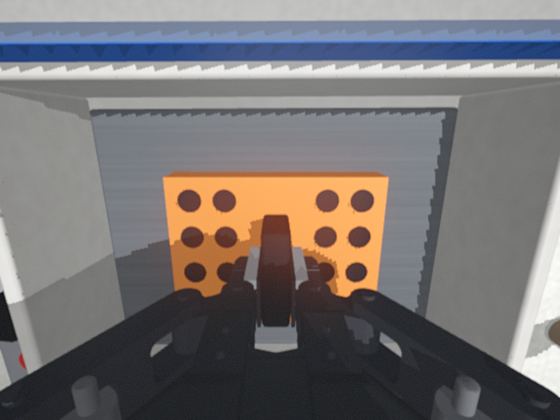

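View pics/s18c.png

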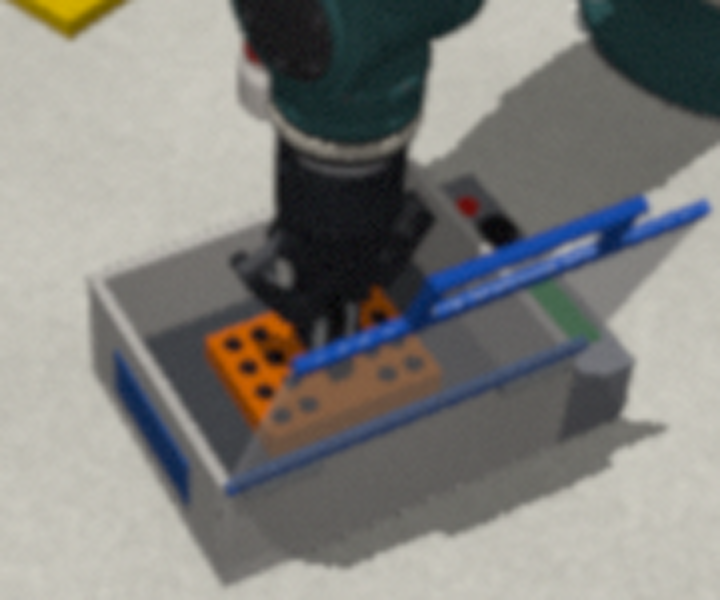

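```bash
python3 -c "
from h import *
for i in range(24):
    optics.camera('top')
    if i%4==3: rel()"
```

```text
t 16.95 pos [546.   68.8  42.2] to go tool [-0.6  -6.14 -0.27] head 75.42 tilt [0.16 0.07] F [-5.8  0.1 15.7] gap 13.0
t 17.15 pos [546.   68.8  42.2] to go tool [-0.6  -6.14 -0.28] head 75.42 tilt [0.16 0.07] F [-6.3  0.4 15.1] gap 12.8
t 17.35 pos [546.1  68.8  42.2] to go tool [-0.63 -6.12 -0.27] head 75.42 tilt [0.16 0.07] F [-5.9 -0.1 15.9] gap 12.5
t 17.55 pos [546.   68.8  42.2] to go tool [-0.61 -6.1  -0.27] head 75.42 tilt [0.16 0.07] F [-5.4  0.3 14.6] gap 12.6
t 17.75 pos [546.   68.7  42.2] to go tool [-0.6  -6.15 -0.26] head 75.42 tilt [0.16 0.07] F [-6.1 -0.9 15.6] gap 12.6
t 17.95 pos [546.   68.8  42.2] to go tool [-0.58 -6.14 -0.28] head 75.42 tilt [0.16 0.07] F [-5.1  0.4 15.6] gap 12.6
```

View pics/t18.png

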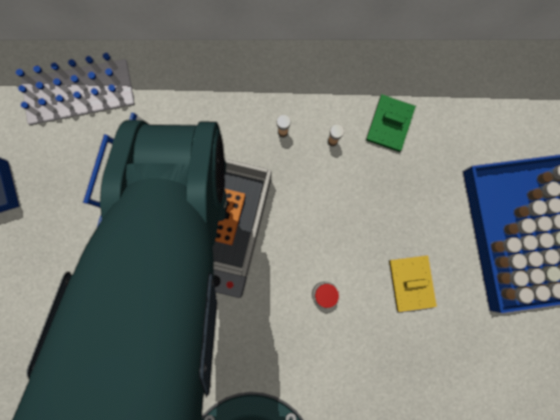

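The push holds steady at about 15 N and the pose isn't moving. Vials at (284,125) and (335,134) and the jar at (327,295) stand where they were, and the lid is open. Handing in.

```bash
python3 -c "
from station import manip
print(manip.close_job())"
```

```text
the job is handed in; nothing more can be done
None
```

The lid is open on its stop, and the carrier is on the pin, pressed fully down and still gripped. I handed the job in at about 18 s; it reports no verdict.

- **Lid:** I lifted it by its blue bar past upright, to about 107°, and let go. The last scene and top pictures show it lying back.
- **Carrier:** I took the orange carrier by its black grip and lowered it over the pin, square with the chamber to within about 0.3° (0.005 rad). It met the deck where expected, with no earlier contact on top of the pin.
- **Press:** It then went down about 6 mm to a hard stop. The push held steady at 15 N for over a second (about 18 N on the deck with the carrier's weight), with the grip gap steady at 12.6 mm.
- **Centring:** My estimate is 0.6 to 0.7 mm off the pin.
- **Vials and jar:** They show in the same places as at the start.

Some things disagreed:
- **Finger length:** The fingertips appeared about 20 mm farther back than the stated TCP. My first try at the bar closed on nothing just above it, and I gripped it on the second, lower try.
- **Gripper opening:** The reading came out lower than the true sizes, 7 to 8 mm on the 10 mm bar and 12.6 mm on the 14 mm grip.
- **Side force:** About 6 N sideways remains at the end. A small sideways correction did not remove it.

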